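# Prop the glazed lid of a flea-market display case open on its stay

### The arm

A 7-joint arm with a two-finger parallel gripper is mounted at the origin on the work surface. World frame = base frame: x ahead of the robot, y to its left, z up, the work surface at z = 0. Lengths are in m, angles in degrees, forces in N, time in s.
With the tool pointing down it reaches from about 0.425 to 0.875 m from the base axis. Payload 4.7 kg.
Tool frame: the origin (TCP) lies on the centre line of the jaws, within the pads' length; the fingertips stand 8 mm ahead of it and the grasp point (between the pads) lies 11 mm behind it; z points along the fingers, y is the direction in which the jaws open and shut (so a half turn about z gives the same grasp; the last joint's range is limited). The gripper opens to 87 mm and grips with 3 to 60 N. Pads are 19 mm wide; open, the fingers measure 117 mm over their backs; the gripper's body (75 mm by 190 mm) begins 51 mm behind the grasp point.
Start: joints at [-68.119, 18.392, -4.016, 83.108, 1.295, 78.541, -3.26], TCP at [0.234, 0.607, 0.231] pointing down, gripper open.
Joint ranges: [-163.93, 163.93], [-17.29, 119.83], [-79.2, 71.16], [3.27, 140.29], [-89.18, 269.18], [5.43, 117.66], [-154.24, 154.24]. Speed limits (degrees/s): [147.25, 147.25, 180, 180, 180, 180, 180].

### API

Orientations are given as [roll, pitch, yaw] about the fixed x, y, z axes, in that order (R = Rz(yaw) Ry(pitch) Rx(roll)).
In Python, from cell import status, vision, workorder gives the robot as it stands.
- The arm moves only by the tool step_arm, never from a script. Its argument "series" is a list of rows, each an object of numbers: "ax", "ay", "az": the turn, a rotation vector about the world's x, y, z in degrees; "x", "y", "z": the shift along the world's x, y, z in m; "claw": the opening in per cent of the stroke, from 0 (shut) to 100 (fully open). In form: [{"ax": .., "ay": .., "az": .., "x": .., "y": .., "z": .., "claw": ..}, ...]. A call has 1 to 12 rows; each row is the pose to reach, as a shift and turn from the pose commanded when the call began; what a row does not reach only later rows make up. A row lasts 1/10 s, in which the tool goes at most 50 mm and 8.59 degrees, less where a joint would pass 70% of its speed; a pose out of reach is approached as far as the arm can. A call with a gripper value outside its range is refused whole. The fingers move at their own pace and stop on an object; "squeeze" is the grip in N (left out, the last holds). Time passes only in rows, so rows that repeat a pose let the fingers close. It gives the time, the measured TCP pose, the force and the opening at its end, in the units of the state.
- status.get_obs(): the state, without advancing time (a new reading comes with each control period).
- vision.read_camera(name): name is "scene" or "side" or "wrist"; returns the picture (480x640x3 uint8, red, green, blue); there is no depth.
- vision.camera_params(name): a dict with "fovy" (degrees; the focal length in pixels is half the picture's height over the tangent of half this angle, whatever the lens; pixels are square), "cx", "cy" (the principal point, pixels), "eye" and "orientation" of the camera in the world; the wrist camera has in their place "tool_from_camera" (4x4, takes a point from camera to tool coordinates, whose origin is the TCP and whose axes are the flange's). Camera axes: x right, y down, z forward; pixel columns grow to the right and rows downward; lengths in m; the calibration is good to about 2 mm. A picture is of the moment at which its call begins: read the wrist's pose just before it. camera_params takes no time and is no camera call.
- workorder.sign_off(): hands the job in, once; it reports no verdict.
The state is a dict: "time_s": time; "qpos": joint angles; "joint_velocities": joint speeds; "effort": joint torques, N m; "tool_pos": TCP position; "tool_rot": TCP orientation; "force": force on the tool from outside, world axes, zero at the start; "wrist_torque": the same for the moment, N m; "grip_width": finger opening in m.
Only numpy, scipy, OpenCV 4.12 (cv2) and the standard library are available. Lean on these libraries where they do the work, as an engineer would, in place of code of your own. Each camera call takes 0.05 s, during which the arm holds its last target.

### The job

Prop the display case open for the customers: lift the glazed lid by its pull and lay it right back against its hinge stops, let go of it, and flip the stay that lies in the case up past upright until it stands by itself. Then take the lid again and lower it gently, never letting it drop, until it rests half open on the knob at the stay's end. Leave the goods in the case and on the table where they are.

Things in the scene. Friction and masses are not known exactly. Their poses are not given: they have to be found in the camera images.
- case: Wooden display case fixed to the table, 160 mm deep (its x), 340 wide (its y), 65 high, walls 8 mm, inner floor 9 mm above the table. Origin: centre of its underside; z up; its front faces its -x, towards the robot; turned by up to 0.25 rad. Right part (its y below -52 mm) holds goods behind a divider 30 mm high; the left part only the stay.
- lid (a joint): Lid angle, rad: 0 closed, flat on the rim; grows as it opens; 1.8 laid back against its hinge stops. No spring, almost no friction: below 1.5 it falls shut, beyond 1.7 it stays back by itself. Resting on the raised stay it reads about 0.98. Wooden frame with glass pane, 160 x 340 x 14 mm, about 0.55 kg.
- lid_hinge (a point): Middle of the lid's hinge line, which runs along the case's y at the top of its rear (+x) wall: case frame (80, 0, 65.5) mm. The lid turns about it: its front edge goes up and back, away from the robot.
- lid_pull (a point): Centre of the lid's pull: brass barrel 18 mm thick, 32 long, axis along the case's y, on an 8 mm stem 35 mm out from the middle of the lid's front edge; 195 mm from the hinge line, 7 mm above the lid's underside plane. 72 mm above the table when closed, at the top of the lid when laid back. Pinched by its ends (fingers closing along case y) it turns between them: the gripper can keep pointing down.
- stay (a joint): Angle of the stay, rad: 0 lying level in the case and pointing to the case's -y, 1.57 upright, 1.78 leaning past upright to the case's +y against its stop, where it stands by itself. It falls back when let go before upright.
- stay_pivot (a point): Pivot of the stay in a small brass bracket at case frame (0, 115, 36) mm; its axis runs along the case's x.
- stay_knob (a point): Centre of the stay's knob, a brass barrel 20 mm thick and 24 long across the free end (its axis along the case's x) of the stay (a brass rod 8 mm thick), 125 mm from the pivot. Lying: case frame (0, -10, 36) mm; raised to its stop: (0, 141, 158) mm, under the left side bar of the lid (40 mm wide). Pinched by its ends (fingers closing along case x) it turns between them.
- watch: Pocket watch, 46 mm across, 11 mm thick, lying in the right part of the case: not to be disturbed. Origin: centre of its underside.
- snuffbox: Small wooden box with a brass top, 50 x 36 x 21 mm, lying in the right part of the case: not to be disturbed. Origin: centre of its underside.
- candlestick: Brass candlestick, 84 mm foot, 155 mm tall, standing on the table to one side: not to be disturbed. Origin: centre of its underside.
- mug: White mug, 76 mm across and 85 mm high, on the table to one side: not to be disturbed. Origin: centre of its underside.
- bell: Copper hand bell, 68 mm across and 115 mm tall, on the table to one side: not to be disturbed. Origin: centre of its underside.
- tin: Round steel tin, 75 mm across and 92 mm high, on the table to one side: not to be disturbed. Origin: centre of its underside.

How it is judged (in metres and radians):
On the way, in this order (a step that is already met when the one before it is completed fails the run):
1. the lid is laid right back and let go of (value of joint lid above 1.72 rad and velocity of joint lid between -0.1 and 0.1 rad/s and distance between the grasp point and lid_pull above 0.04 m), for 0.2 s.
2. the stay stands past upright by itself while the lid is back (value of joint stay above 1.68 rad and velocity of joint stay between -0.1 and 0.1 rad/s and value of joint lid above 1.5 rad and distance between the grasp point and stay_knob above 0.04 m), for 0.2 s.
At the end, for the whole second after the job is handed in: The stay stands past upright against its stop (stay above 1.68 rad), the lid rests on its knob (lid between 0.91 and 1.05 rad), both at rest; the two goods in the case are within 20 mm and the four on the table within 30 mm of where they were (value of joint lid between 0.91 and 1.05 rad and velocity of joint lid between -0.05 and 0.05 rad/s and value of joint stay above 1.68 rad and velocity of joint stay between -0.05 and 0.05 rad/s and distance of each of watch, snuffbox from where it was at the start of the episode below 0.02 m and distance of each of candlestick, mug, bell, tin from where it was at the start of the episode below 0.03 m); the robot touches nothing.
It fails at once if the lid is let drop (closing faster than 2.2 rad/s) (velocity of joint lid below -2.2 rad/s).
It fails at once if goods on the table knocked over (angle between any of candlestick, mug, bell, tin's own z axis and vertical above 0.5 rad).
It fails at once if goods in the case pushed about (distance of any of watch, snuffbox from where it was at the start of the episode above 0.03 m).
It also fails if it takes over 72 s, if anything falls off the work surface, if the arm or the gripper's body presses on something with over 40 N, if the wrist force passes 120 N, or if a joint passes its speed limit or range.

## Working session

There is one attempt and no reset: what is moved stays moved. The work goes in short steps, Python scripts to look and compute and a tool call to move; the robot and the scene stay as the last step left them, time stands still between calls to the robot, and variables do not carry over. Pictures are saved under pics/ and viewed, and the job is handed in when it is done.

Besides the shell and the picture viewer there is one more tool, called after "Emit:" as name(argument=value, ...) on one line, values as JSON. step_arm: Moves the arm, as the interface text tells. Its arguments: {"type":"object","properties":{"series":{"type":"array"},"squeeze":{"type":"number"}},"required":["series"]}

```bash
mkdir -p pics; ls; python3 - <<'E'
from cell import status, vision, workorder
import cv2
print(status.get_obs())
for n in ["scene","side","wrist"]:
    print(n,vision.camera_params(n))
    cv2.imwrite(f"pics/{n}0.png",vision.read_camera(n)[:,:,::-1])
E
```

```text
pics
{'time_s': 0.0, 'qpos': array([-68.11790985,  18.43932806,  -4.0156711 ,  83.1757563 ,
         1.29669045,  78.54090307,  -3.26057712]), 'joint_velocities': array([-0.02911248, -0.01798034, -0.04711917,  0.00063116,  0.03727193,
        0.0784537 , -0.07789201]), 'effort': array([ 5.34936498e-04, -4.91308880e+01, -4.03681230e-01, -3.12528706e+01,
       -6.39529293e-02,  4.37462667e-02,  1.75230630e-04]), 'tool_pos': array([0.23358404, 0.6059937 , 0.22945101]), 'tool_rot': array([-1.79889353e+02,  7.42116928e-03,  1.58927578e+02]), 'force': array([ 0.14252055, -0.37865985, -0.41680841]), 'wrist_torque': array([-0.01409715, -0.02157261,  0.03142005]), 'grip_width': 0.08683424333108437}
scene {'fovy': 44.98552987631763, 'cx': 326.8435370609782, 'cy': 239.73866658134324, 'eye': array([ 1.56396169, -0.07901109,  1.16805101]), 'orientation': array([-137.23110767,   -0.6616918 ,   84.9228227 ])}
side {'fovy': 46.80366568710818, 'cx': 320.69121213892424, 'cy': 240.78276044235042, 'eye': array([0.34123424, 0.84880369, 1.07824544]), 'orientation': array([-138.11883038,    0.92299324, -166.78494756])}
wrist {'fovy': 68.1823140992963, 'cx': 315.6531288606814, 'cy': 236.6147417150445, 'tool_from_camera': array([[-5.91412495e-04, -9.57937437e-01, -2.86976510e-01,
         7.89941578e-02],
       [ 9.99999617e-01, -3.81215137e-04, -7.88329389e-04,
         5.98396036e-04],
       [ 6.45770445e-04, -2.86976866e-01,  9.57937295e-01,
        -1.53124425e-01],
       [ 0.00000000e+00,  0.00000000e+00,  0.00000000e+00,
         1.00000000e+00]])}
```

View pics/scene0.png

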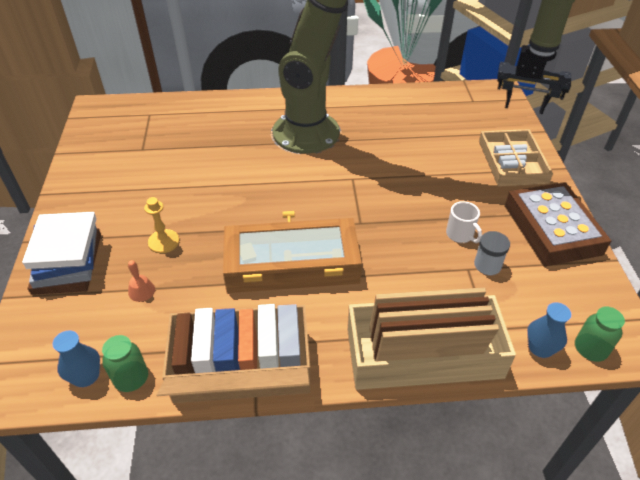

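View pics/side0.png

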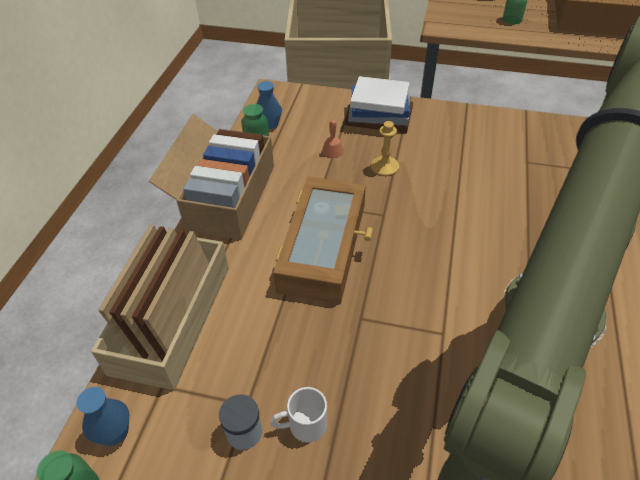

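View pics/wrist0.png

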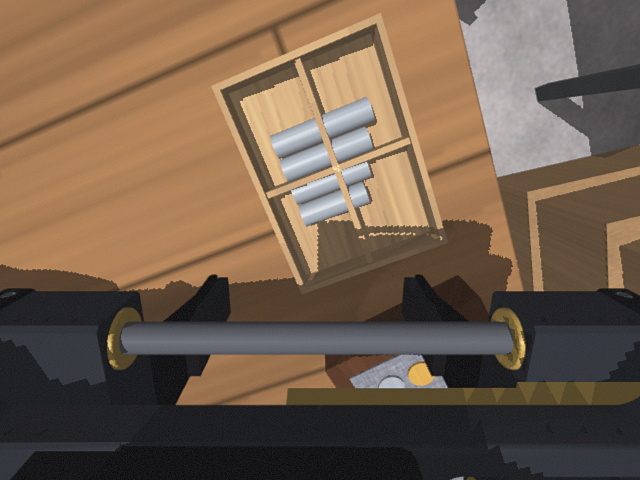

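The scene view shows the case at (225–360, 222–290) with its pull at (288,214). In the side view the pull is at (368,233). The mug and tin are at about (465,225) and (491,253), and the candlestick and bell are on the other side. Next I'll zoom in to get the corners.

```bash
cat > h.py <<'E'
import numpy as np, cv2
from scipy.spatial.transform import Rotation as R
from cell import status, vision, workorder
def cam(name):
    p=vision.camera_params(name); f=240/np.tan(np.radians(p['fovy']/2))
    if 'eye' in p:
        return f,p['cx'],p['cy'],np.array(p['eye']),R.from_euler('xyz',p['orientation'],degrees=True).as_matrix()
    o=status.get_obs(); T=np.eye(4); T[:3,:3]=R.from_euler('xyz',o['tool_rot'],degrees=True).as_matrix(); T[:3,3]=o['tool_pos']
    T=T@p['tool_from_camera']; return f,p['cx'],p['cy'],T[:3,3],T[:3,:3]
def ray(c,u,v):
    f,cx,cy,e,M=c; d=M@np.array([(u-cx)/f,(v-cy)/f,1]); return e,d/np.linalg.norm(d)
def onz(c,u,v,z):
    e,d=ray(c,u,v); return e+d*(z-e[2])/d[2]
def proj(c,P):
    f,cx,cy,e,M=c; q=M.T@(np.array(P)-e); return np.array([cx+f*q[0]/q[2],cy+f*q[1]/q[2]])
def tri(c1,p1,c2,p2):
    e1,d1=ray(c1,*p1); e2,d2=ray(c2,*p2)
    s=np.linalg.lstsq(np.stack([d1,-d2],1),e2-e1,rcond=None)[0]
    a=e1+d1*s[0]; b=e2+d2*s[1]; return (a+b)/2,np.linalg.norm(a-b)
def crop(img,x0,y0,x1,y1,k,fn):
    cv2.imwrite(fn,cv2.resize(img[y0:y1,x0:x1,::-1],None,fx=k,fy=k,interpolation=cv2.INTER_CUBIC))
def look(name,fn=None):
    c=cam(name); im=vision.read_camera(name)
    if fn: cv2.imwrite(fn,im[:,:,::-1])
    return c,im
E
python3 - <<'E'
from h import *
import cv2
s=cv2.imread('pics/scene0.png')[:,:,::-1]; crop(s,210,200,370,300,5,'pics/sc1.png')
s=cv2.imread('pics/side0.png')[:,:,::-1]; crop(s,265,170,385,310,4,'pics/sd1.png')
E
```

```text
(no output)
```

View pics/sc1.png

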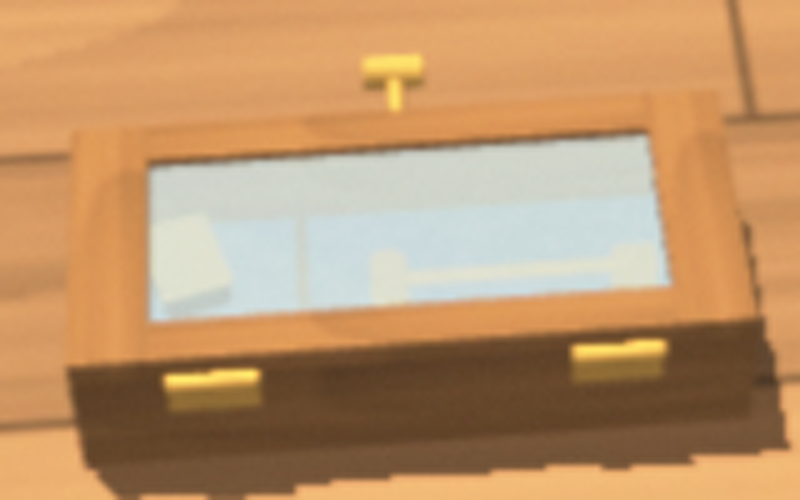

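View pics/sd1.png

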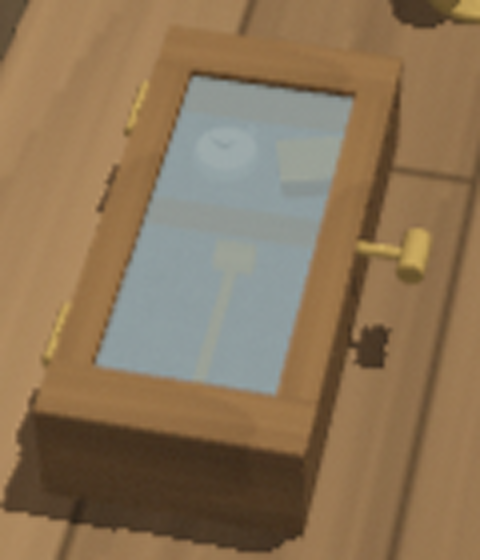

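```bash
python3 - <<'E'
from h import *
S=cam('scene');D=cam('side')
# order: front-right, front-left, rear-left, rear-right
a=[(72,130),(720,92),(762,318),(68,367)]; b=[(400,62),(303,457),(35,410),(170,30)]
for c,l,k,o in((S,a,5,(210,200)),(D,b,4,(265,170))):
    P=np.array([onz(c,x/k+o[0],y/k+o[1],.0795)[:2] for x,y in l]); print(P.round(4).tolist())
    ct=P.mean(0); yax=(P[1]-P[0]+P[2]-P[3]); print('ctr',ct,'yaw',np.degrees(np.arctan2(-yax[0],yax[1])), [np.linalg.norm(P[i]-P[(i+1)%4]) for i in range(4)])
p=(393/5+210,70/5+200);q=(413/4+265,255/4+170)
print('pull',tri(S,p,D,q),onz(S,*p,.072),onz(D,*q,.072))
print('knob?',onz(D,232/4+265,256/4+170,.04))
E
```

```text
[[0.4926, -0.2395], [0.4909, 0.1012], [0.6487, 0.103], [0.6532, -0.2365]]
ctr [ 0.57136211 -0.06794196] yaw 0.517973366323331 [np.float64(0.34071379532155777), np.float64(0.1578531990577232), np.float64(0.3395057783316639), np.float64(0.16059666153433652)]
[[0.4919, -0.2363], [0.4872, 0.0992], [0.6449, 0.0994], [0.6488, -0.2349]]
ctr [ 0.5682071  -0.06817388] yaw 0.7283685927716924 [np.float64(0.33557744924468813), np.float64(0.15767606954831323), np.float64(0.3343420393126754), np.float64(0.15692691830640293)]
pull (array([ 0.45444051, -0.0711823 ,  0.07380621]), np.float64(0.001521534302147766)) [ 0.45343185 -0.07067586  0.072     ] [ 0.45428216 -0.07370881  0.072     ]
knob? [ 0.56992707 -0.07759557  0.04      ]
```

Emit:
step_arm(series=[{"x": 0.04,"y": -0.04,"z": 0.01,"az": 5},{"x": 0.09,"y": -0.08,"z": 0.02,"az": 10},{"x": 0.13,"y": -0.12,"z": 0.02,"az": 15},{"x": 0.17,"y": -0.16,"z": 0.02,"az": 21.6},{"x": 0.2,"y": -0.21,"z": 0.02,"az": 21.6},{"x": 0.22,"y": -0.26,"z": 0.02,"az": 21.6},{"x": 0.24,"y": -0.31,"z": 0.02,"az": 21.6},{"x": 0.255,"y": -0.36,"z": 0.02,"az": 21.6},{"x": 0.27,"y": -0.41,"z": 0.02,"az": 21.6},{"x": 0.28,"y": -0.46,"z": 0.02,"az": 21.6},{"x": 0.286,"y": -0.51,"z": 0.02,"az": 21.6},{"x": 0.286,"y": -0.56,"z": 0.02,"az": 21.6}], squeeze=20)

```text
invalid input
```

Emit:
step_arm(series=[{"y": -0.04},{"y": -0.08},{"y": -0.117},{"y": -0.117},{"y": -0.117}])

```text
invalid input
```

```bash
python3 - <<'E'
from h import *
o=status.get_obs(); print(o['time_s'],o['tool_pos'],o['tool_rot'],o['qpos'])
look('wrist','pics/w1.png')
E
```

```text
0.15 [0.23360598 0.60614547 0.22971195] [-1.79916440e+02  4.07162526e-03  1.58928093e+02] [-68.11789747  18.43036762  -4.01727111  83.15758814   1.29463131
  78.54080628  -3.26075057]
```

View pics/w1.png

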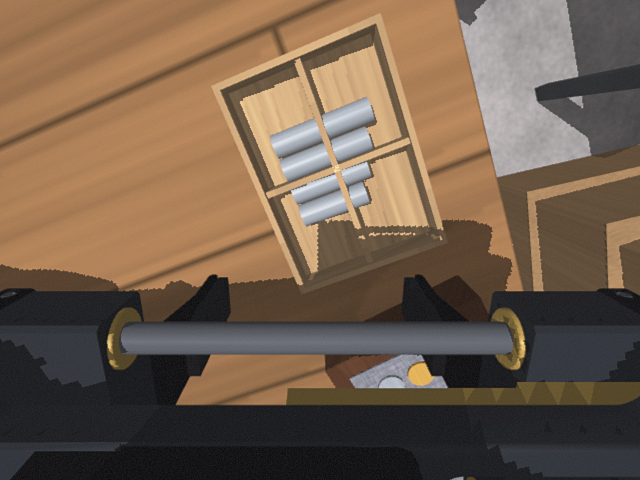

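The arm hasn't moved: both calls were refused, and rows seem to need every field. I'll send them again in full.

Emit:
step_arm(series=[{"ax": 0,"ay": 0,"az": 5,"x": 0.04,"y": -0.04,"z": 0.01,"claw": 100},{"ax": 0,"ay": 0,"az": 10,"x": 0.09,"y": -0.08,"z": 0.02,"claw": 100},{"ax": 0,"ay": 0,"az": 15,"x": 0.13,"y": -0.12,"z": 0.02,"claw": 100},{"ax": 0,"ay": 0,"az": 21.6,"x": 0.17,"y": -0.16,"z": 0.02,"claw": 100},{"ax": 0,"ay": 0,"az": 21.6,"x": 0.2,"y": -0.21,"z": 0.02,"claw": 100},{"ax": 0,"ay": 0,"az": 21.6,"x": 0.22,"y": -0.26,"z": 0.02,"claw": 100},{"ax": 0,"ay": 0,"az": 21.6,"x": 0.24,"y": -0.31,"z": 0.02,"claw": 100},{"ax": 0,"ay": 0,"az": 21.6,"x": 0.255,"y": -0.36,"z": 0.02,"claw": 100},{"ax": 0,"ay": 0,"az": 21.6,"x": 0.27,"y": -0.41,"z": 0.02,"claw": 100},{"ax": 0,"ay": 0,"az": 21.6,"x": 0.28,"y": -0.46,"z": 0.02,"claw": 100},{"ax": 0,"ay": 0,"az": 21.6,"x": 0.286,"y": -0.51,"z": 0.02,"claw": 100},{"ax": 0,"ay": 0,"az": 21.6,"x": 0.286,"y": -0.56,"z": 0.02,"claw": 100}], squeeze=20)

```text
time_s: 1.4
tool_pos: [0.5146, 0.098, 0.2505]
tool_rot: [180.0, 0.0, -179.5]
force: [0.5, 0.1, 0.1]
grip_width: 0.0871
```

Emit:
step_arm(series=[{"ax": 0,"ay": 0,"az": 0,"x": 0,"y": -0.04,"z": 0,"claw": 100},{"ax": 0,"ay": 0,"az": 0,"x": 0,"y": -0.08,"z": 0,"claw": 100},{"ax": 0,"ay": 0,"az": 0,"x": 0,"y": -0.117,"z": 0,"claw": 100},{"ax": 0,"ay": 0,"az": 0,"x": 0,"y": -0.117,"z": 0,"claw": 100},{"ax": 0,"ay": 0,"az": 0,"x": 0,"y": -0.117,"z": 0,"claw": 100}])

```text
time_s: 1.9
tool_pos: [0.5142, -0.0175, 0.2506]
tool_rot: [180.0, 0.0, -179.6]
force: [0.4, 1.2, -0.0]
grip_width: 0.0869
```

```bash
python3 - <<'E'
from h import *
o=status.get_obs(); print(o['time_s'],o['tool_pos'],o['tool_rot'],o['qpos'])
look('wrist','pics/w2.png')
E
```

```text
1.9 [ 0.51418059 -0.01751974  0.25059704] [ 1.79955339e+02  6.76553253e-03 -1.79605298e+02] [-22.77635501   0.79460965  22.14204818 101.18926689  -0.35171442
  78.06798192  89.83115323]
```

View pics/w2.png

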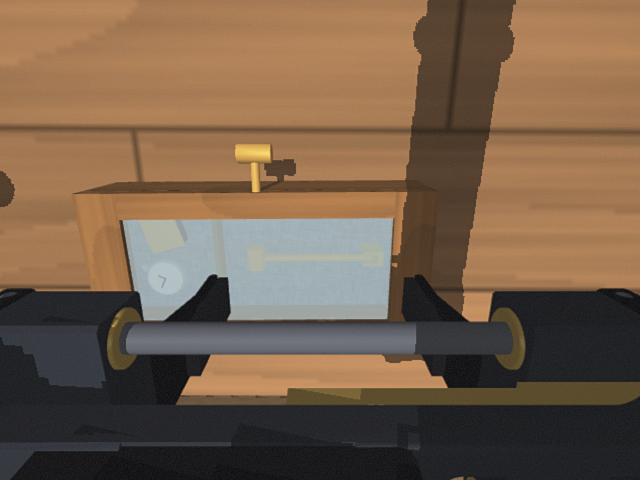

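The pull is at about (254,153) and the front edge runs from (78,193) to (436,190).

```bash
python3 - <<'E'
from h import *
im=cv2.imread('pics/w2.png'); hsv=cv2.cvtColor(im,cv2.COLOR_BGR2HSV)
m=cv2.inRange(hsv,(18,150,130),(32,255,255))[120:200,220:300]
n,l,st,ce=cv2.connectedComponentsWithStats(m); print(st,ce)
c=cam('wrist'); crop(im[:,:,::-1],60,130,460,330,2,'pics/w2c.png')
print('pull',onz(c,253.5,153,.075),'ends',onz(c,235.5,153,.075),onz(c,272,153,.075))
print(proj(c,(.454,-.070,.072)), proj(c,(.454,-.070,.081)))
E
```

```text
[[   0    0   80   80 5802]
 [  15   24   36   48  597]
 [  26   32    1    1    1]] [[40.12771458 39.48672871]
 [33.42211055 39.64154104]
 [26.         32.        ]]
pull [ 0.45542978 -0.07227988  0.075     ] ends [ 0.4555731  -0.08853954  0.075     ] [ 0.45528247 -0.05556747  0.075     ]
[256.49155843 151.21159605] [254.87480816 151.780376  ]
```

View pics/w2c.png

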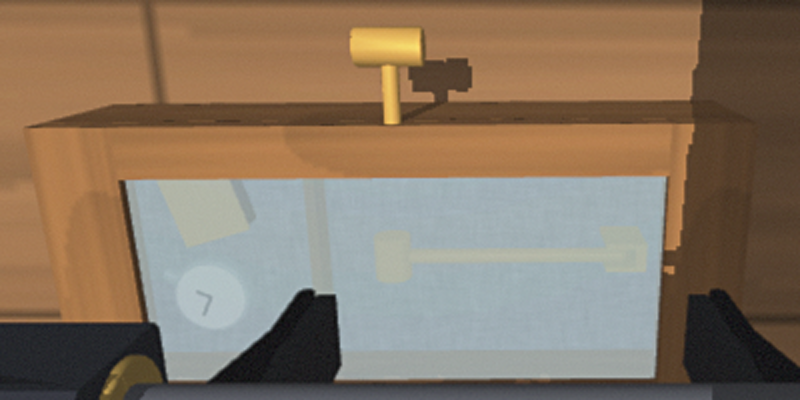

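Emit:
step_arm(series=[{"ax": 0,"ay": 0,"az": 0,"x": -0.03,"y": -0.027,"z": 0,"claw": 80},{"ax": 0,"ay": 0,"az": 0,"x": -0.059,"y": -0.0545,"z": -0.01,"claw": 80},{"ax": 0,"ay": 0,"az": 0,"x": -0.059,"y": -0.0545,"z": -0.05,"claw": 80},{"ax": 0,"ay": 0,"az": 0,"x": -0.059,"y": -0.0545,"z": -0.09,"claw": 80},{"ax": 0,"ay": 0,"az": 0,"x": -0.059,"y": -0.0545,"z": -0.13,"claw": 80},{"ax": 0,"ay": 0,"az": 0,"x": -0.059,"y": -0.0545,"z": -0.16,"claw": 80},{"ax": 0,"ay": 0,"az": 0,"x": -0.059,"y": -0.0545,"z": -0.1895,"claw": 80},{"ax": 0,"ay": 0,"az": 0,"x": -0.059,"y": -0.0545,"z": -0.1895,"claw": 80},{"ax": 0,"ay": 0,"az": 0,"x": -0.059,"y": -0.0545,"z": -0.1895,"claw": 80}], squeeze=20)

```text
time_s: 2.85
tool_pos: [0.4555, -0.0703, 0.0613]
tool_rot: [-180.0, -0.0, -179.4]
force: [0.9, -0.5, 0.2]
grip_width: 0.0695
```

```bash
python3 - <<'E'
from h import *
o=status.get_obs(); print(o['time_s'],o['tool_pos'],o['tool_rot'],o['force'])
c,s=look('side'); crop(s,300,160,440,300,4,'pics/sd2.png')
E
```

```text
2.85 [ 0.4554733  -0.07027906  0.06133976] [-1.79995376e+02 -4.39252925e-02 -1.79351368e+02] [ 0.86322304 -0.54494342  0.1676119 ]
```

View pics/sd2.png

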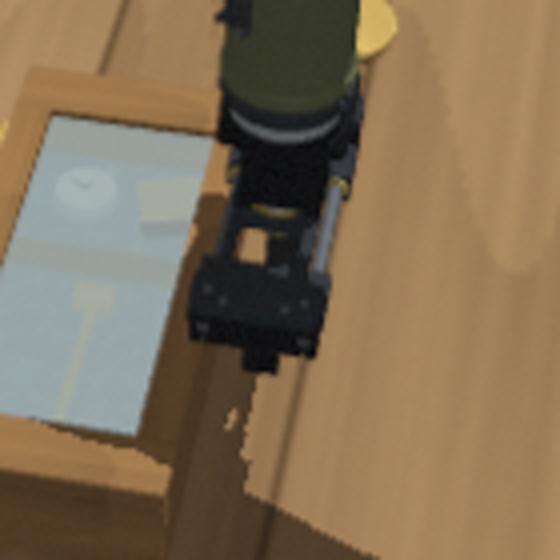

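The gripper is over the pull, so I'll close it.

Emit:
step_arm(series=[{"ax": 0,"ay": 0,"az": 0,"x": 0,"y": -0.001,"z": 0,"claw": 0},{"ax": 0,"ay": 0,"az": 0,"x": 0,"y": -0.001,"z": 0,"claw": 0},{"ax": 0,"ay": 0,"az": 0,"x": 0,"y": -0.001,"z": 0,"claw": 0},{"ax": 0,"ay": 0,"az": 0,"x": 0,"y": -0.001,"z": 0,"claw": 0},{"ax": 0,"ay": 0,"az": 0,"x": 0,"y": -0.001,"z": 0,"claw": 0},{"ax": 0,"ay": 0,"az": 0,"x": 0,"y": -0.001,"z": 0,"claw": 0}], squeeze=25)

```text
time_s: 3.5
tool_pos: [0.4554, -0.0742, 0.0612]
tool_rot: [-179.9, 0.0, -179.5]
force: [1.2, -4.5, 0.5]
grip_width: 0.0316
```

```bash
python3 - <<'E'
import numpy as np
p=lambda a:np.array([.195-.195*np.cos(a)+.007*np.sin(a), .195*np.sin(a)+.007*np.cos(a)-.007])
for a in np.arange(0,1.86,.06): print(round(a,2),p(a).round(4))
E
```

```text
0.0 [0. 0.]
0.06 [0.0008 0.0117]
0.12 [0.0022 0.0233]
0.18 [0.0044 0.0348]
0.24 [0.0073 0.0462]
0.3 [0.0108 0.0573]
0.36 [0.015  0.0682]
0.42 [0.0198 0.0789]
0.48 [0.0253 0.0893]
0.54 [0.0313 0.0993]
0.6 [0.038  0.1089]
0.66 [0.0452 0.1181]
0.72 [0.053  0.1268]
0.78 [0.0613 0.1351]
0.84 [0.0701 0.1429]
0.9 [0.0793 0.1501]
0.96 [0.0889 0.1568]
1.02 [0.0989 0.1628]
1.08 [0.1093 0.1683]
1.14 [0.1199 0.1731]
1.2 [0.1309 0.1773]
1.26 [0.142  0.1808]
1.32 [0.1534 0.1836]
1.38 [0.1649 0.1858]
1.44 [0.1765 0.1872]
1.5 [0.1882 0.188 ]
1.56 [0.1999 0.1881]
1.62 [0.2116 0.1874]
1.68 [0.2232 0.1861]
1.74 [0.2347 0.184 ]
1.8 [0.2461 0.1813]
1.86 [0.2573 0.1779]
```

Gripped at 31.6 mm. Now I'll lift along the arc.

Emit:
step_arm(series=[{"ax": 0,"ay": 0,"az": 0,"x": 0.001,"y": -0.001,"z": 0.012,"claw": 0},{"ax": 0,"ay": 0,"az": 0,"x": 0.002,"y": -0.001,"z": 0.023,"claw": 0},{"ax": 0,"ay": 0,"az": 0,"x": 0.004,"y": -0.001,"z": 0.035,"claw": 0},{"ax": 0,"ay": 0,"az": 0,"x": 0.007,"y": -0.001,"z": 0.046,"claw": 0},{"ax": 0,"ay": 0,"az": 0,"x": 0.011,"y": -0.001,"z": 0.057,"claw": 0},{"ax": 0,"ay": 0,"az": 0,"x": 0.015,"y": -0.001,"z": 0.068,"claw": 0},{"ax": 0,"ay": 0,"az": 0,"x": 0.02,"y": -0.001,"z": 0.079,"claw": 0},{"ax": 0,"ay": 0,"az": 0,"x": 0.025,"y": -0.001,"z": 0.089,"claw": 0},{"ax": 0,"ay": 0,"az": 0,"x": 0.031,"y": -0.001,"z": 0.099,"claw": 0},{"ax": 0,"ay": 0,"az": 0,"x": 0.038,"y": -0.001,"z": 0.109,"claw": 0},{"ax": 0,"ay": 0,"az": 0,"x": 0.045,"y": -0.001,"z": 0.118,"claw": 0},{"ax": 0,"ay": 0,"az": 0,"x": 0.053,"y": -0.001,"z": 0.127,"claw": 0}])

```text
time_s: 4.7
tool_pos: [0.508, -0.0734, 0.1887]
tool_rot: [180.0, -0.1, -179.5]
force: [-2.0, -3.6, -2.7]
grip_width: 0.0313
```

```bash
python3 - <<'E'
from h import *
o=status.get_obs(); print(o['time_s'],o['tool_pos'],o['tool_rot'],o['force'],o['grip_width'])
c,s=look('side'); crop(s,220,140,420,300,4,'pics/sd3.png')
E
```

```text
4.7 [ 0.5080297  -0.07344172  0.18874853] [ 1.79990044e+02 -1.00079827e-01 -1.79481862e+02] [-1.97562791 -3.59927681 -2.71714121] 0.031293337640046354
```

View pics/sd3.png

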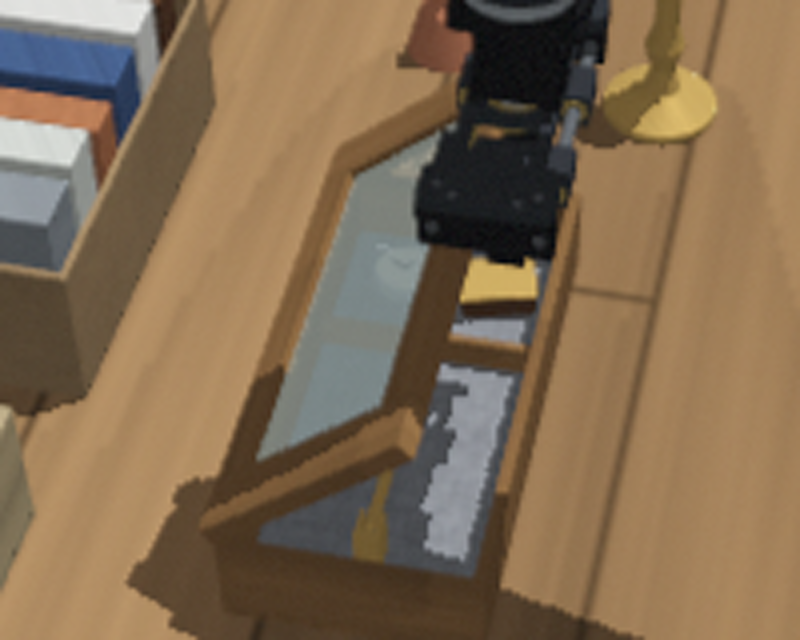

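The lid is open about 0.72 rad and the forces are small.

Emit:
step_arm(series=[{"ax": 0,"ay": 0,"az": 0,"x": 0.008,"y": 0,"z": 0.0085,"claw": 0},{"ax": 0,"ay": 0,"az": 0,"x": 0.017,"y": 0,"z": 0.016,"claw": 0},{"ax": 0,"ay": 0,"az": 0,"x": 0.026,"y": 0,"z": 0.0235,"claw": 0},{"ax": 0,"ay": 0,"az": 0,"x": 0.036,"y": 0,"z": 0.03,"claw": 0},{"ax": 0,"ay": 0,"az": 0,"x": 0.046,"y": 0,"z": 0.036,"claw": 0},{"ax": 0,"ay": 0,"az": 0,"x": 0.056,"y": 0.0005,"z": 0.0415,"claw": 0},{"ax": 0,"ay": 0,"az": 0,"x": 0.067,"y": 0.0005,"z": 0.0465,"claw": 0},{"ax": 0,"ay": 0,"az": 0,"x": 0.078,"y": 0.0005,"z": 0.0505,"claw": 0},{"ax": 0,"ay": 0,"az": 0,"x": 0.089,"y": 0.0005,"z": 0.054,"claw": 0},{"ax": 0,"ay": 0,"az": 0,"x": 0.1,"y": 0.001,"z": 0.057,"claw": 0},{"ax": 0,"ay": 0,"az": 0,"x": 0.112,"y": 0.001,"z": 0.059,"claw": 0},{"ax": 0,"ay": 0,"az": 0,"x": 0.1235,"y": 0.001,"z": 0.0605,"claw": 0}])

```text
time_s: 5.95
tool_pos: [0.6329, -0.0718, 0.2494]
tool_rot: [180.0, 0.1, -179.4]
force: [-1.8, -3.1, -0.9]
grip_width: 0.0319
```

Emit:
step_arm(series=[{"ax": 0,"ay": 0,"az": 0,"x": 0.012,"y": 0,"z": 0.001,"claw": 0},{"ax": 0,"ay": 0,"az": 0,"x": 0.0235,"y": 0,"z": 0.001,"claw": 0},{"ax": 0,"ay": 0,"az": 0,"x": 0.035,"y": 0,"z": 0,"claw": 0},{"ax": 0,"ay": 0,"az": 0,"x": 0.0465,"y": 0,"z": -0.001,"claw": 0},{"ax": 0,"ay": 0,"az": 0,"x": 0.058,"y": 0,"z": -0.003,"claw": 0},{"ax": 0,"ay": 0,"az": 0,"x": 0.064,"y": 0,"z": -0.0045,"claw": 0},{"ax": 0,"ay": 0,"az": 0,"x": 0.068,"y": 0,"z": -0.0055,"claw": 0},{"ax": 0,"ay": 0,"az": 0,"x": 0.068,"y": 0,"z": -0.0055,"claw": 0}])

```text
time_s: 6.75
tool_pos: [0.7009, -0.0709, 0.2438]
tool_rot: [179.9, 0.1, -179.4]
force: [0.7, 0.6, 3.2]
grip_width: 0.0314
```

```bash
python3 - <<'E'
from h import *
o=status.get_obs(); print(o['time_s'],o['tool_pos'],o['tool_rot'],o['force'],o['grip_width'])
c,s=look('side'); crop(s,220,120,420,300,4,'pics/sd4.png')
E
```

```text
6.75 [ 0.70094807 -0.07089551  0.243788  ] [ 1.79910880e+02  1.27141839e-01 -1.79390761e+02] [0.72108876 0.62792213 3.1816937 ] 0.031390117037452064
```

View pics/sd4.png

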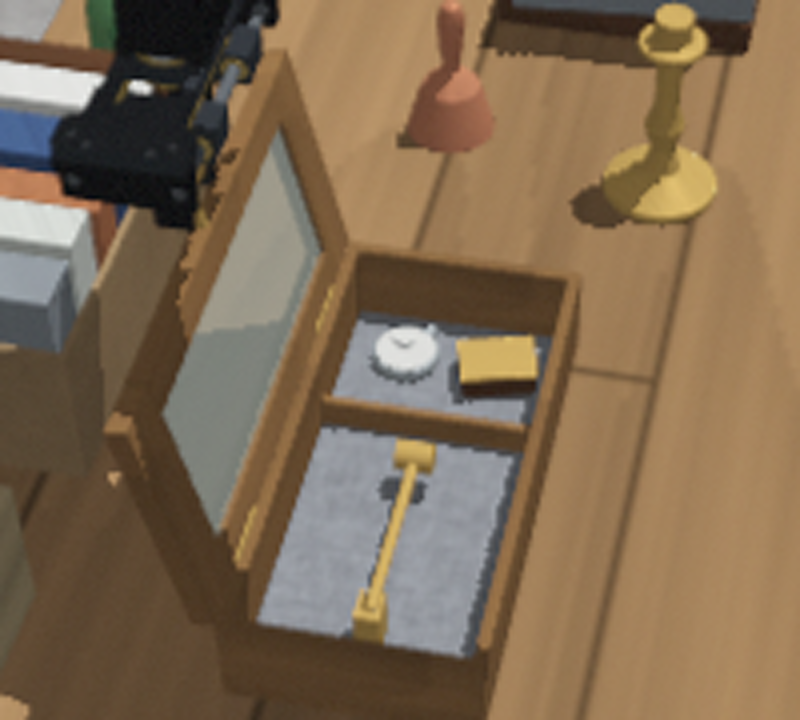

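The lid is back at about 1.8. The side view shows the stay knob at about (324,234). I'll press it lightly, open and rise.

Emit:
step_arm(series=[{"ax": 0,"ay": 0,"az": 0,"x": 0.003,"y": 0,"z": -0.001,"claw": 0},{"ax": 0,"ay": 0,"az": 0,"x": 0.003,"y": 0,"z": -0.001,"claw": 0},{"ax": 0,"ay": 0,"az": 0,"x": 0.003,"y": 0,"z": -0.001,"claw": 70},{"ax": 0,"ay": 0,"az": 0,"x": 0.003,"y": 0,"z": -0.001,"claw": 70},{"ax": 0,"ay": 0,"az": 0,"x": 0.003,"y": 0,"z": -0.001,"claw": 70},{"ax": 0,"ay": 0,"az": 0,"x": 0.003,"y": 0,"z": 0.01,"claw": 70},{"ax": 0,"ay": 0,"az": 0,"x": 0.003,"y": 0,"z": 0.03,"claw": 70},{"ax": 0,"ay": 0,"az": 0,"x": 0.003,"y": 0,"z": 0.06,"claw": 70},{"ax": 0,"ay": 0,"az": 0,"x": 0.003,"y": 0,"z": 0.09,"claw": 70}])

```text
time_s: 7.7
tool_pos: [0.7026, -0.0724, 0.3344]
tool_rot: [180.0, -0.0, -179.5]
force: [-0.4, -0.1, -0.2]
grip_width: 0.0607
```

```bash
python3 - <<'E'
from h import *
o=status.get_obs(); print(o['time_s'],o['tool_pos'],o['tool_rot'],o['force'],o['grip_width'],o['qpos'])
c,s=look('side'); crop(s,220,120,420,300,4,'pics/sd5.png')
c,s=look('scene'); crop(s,200,120,380,300,4,'pics/sc5.png')
E
```

```text
7.7 [ 0.7025805  -0.07239938  0.33442455] [ 1.79998698e+02 -1.96999222e-02 -1.79482622e+02] [-0.4288177  -0.1408854  -0.15555103] 0.0607143467120875 [-13.5419238   25.70114004  26.96058674  64.27422076 -11.34740353
  92.4778067  101.10602496]
```

View pics/sd5.png

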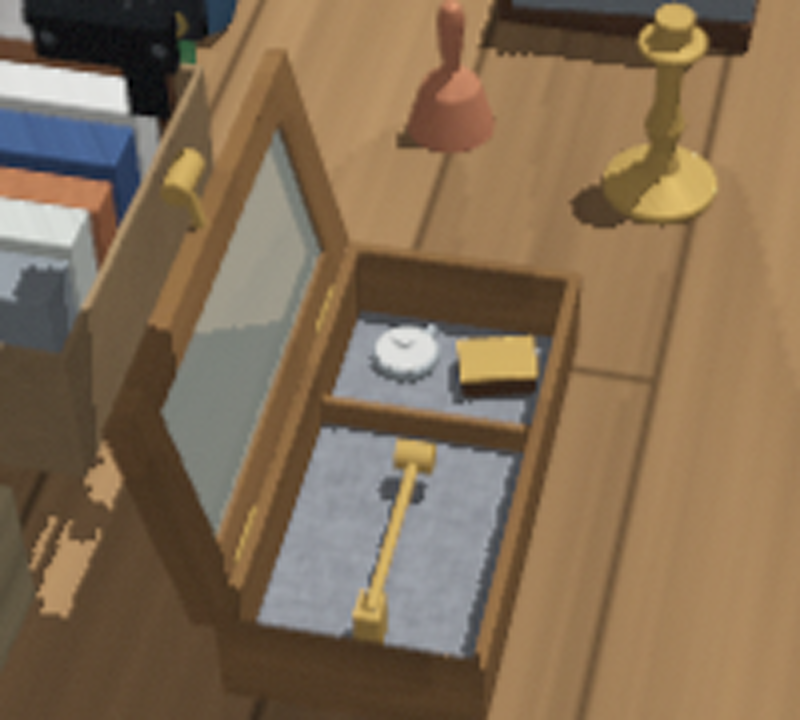

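View pics/sc5.png

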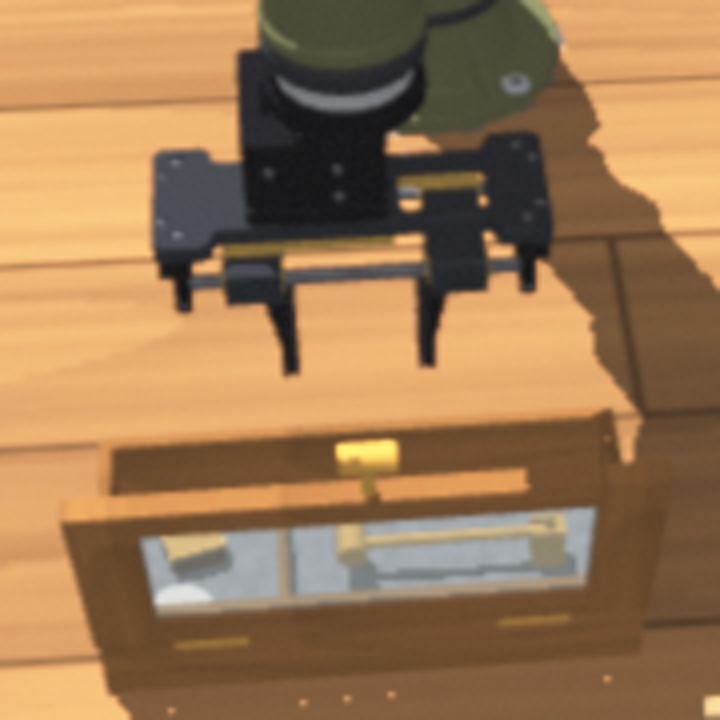

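The lid stays back by itself and is released. Next I'll turn the gripper −90° and move over the stay to look.

Emit:
step_arm(series=[{"ax": 0,"ay": 0,"az": -8,"x": -0.025,"y": 0,"z": 0,"claw": 70},{"ax": 0,"ay": 0,"az": -16,"x": -0.05,"y": -0.01,"z": 0,"claw": 70},{"ax": 0,"ay": 0,"az": -24,"x": -0.075,"y": -0.02,"z": 0,"claw": 70},{"ax": 0,"ay": 0,"az": -32,"x": -0.1,"y": -0.03,"z": 0,"claw": 70},{"ax": 0,"ay": 0,"az": -40,"x": -0.133,"y": -0.04,"z": 0,"claw": 70},{"ax": 0,"ay": 0,"az": -48,"x": -0.133,"y": -0.05,"z": -0.01,"claw": 70},{"ax": 0,"ay": 0,"az": -56,"x": -0.133,"y": -0.06,"z": -0.02,"claw": 70},{"ax": 0,"ay": 0,"az": -64,"x": -0.133,"y": -0.067,"z": -0.03,"claw": 70},{"ax": 0,"ay": 0,"az": -72,"x": -0.133,"y": -0.067,"z": -0.04,"claw": 70},{"ax": 0,"ay": 0,"az": -80,"x": -0.133,"y": -0.067,"z": -0.05,"claw": 70},{"ax": 0,"ay": 0,"az": -87,"x": -0.133,"y": -0.067,"z": -0.06,"claw": 70},{"ax": 0,"ay": 0,"az": -90,"x": -0.133,"y": -0.067,"z": -0.064,"claw": 70}])

```text
time_s: 9.0
tool_pos: [0.5692, -0.1393, 0.268]
tool_rot: [-179.9, -0.0, 90.3]
force: [-0.5, -0.1, 0.2]
grip_width: 0.061
```

```bash
python3 - <<'E'
from h import *
o=status.get_obs(); print(o['time_s'],o['tool_pos'],o['tool_rot'],o['force'],o['grip_width'],o['qpos'])
c,s=look('wrist','pics/w6.png')
D=cam('side'); print(onz(D,415/4+220,457/4+120,.040))
E
```

```text
9.0 [ 0.569203   -0.13926011  0.26802951] [-1.79914217e+02 -1.30195729e-02  9.03036691e+01] [-0.49048416 -0.12150982  0.24398537] 0.060951377420597364 [-23.03075228  11.0663637   39.60799628  90.60391055  -7.10558968
  80.98239402  17.48357776]
[ 0.56787001 -0.07716335  0.04      ]
```

View pics/w6.png

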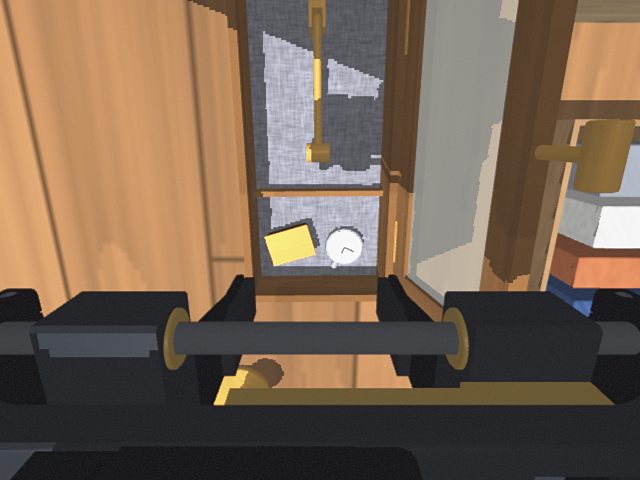

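The knob is at (318,152), with the rod running up to its bracket at (317,10). The goods look undisturbed.

```bash
python3 - <<'E'
from h import *
im=cv2.imread('pics/w6.png'); c=cam('wrist')
for z in(.036,.044): print(z,onz(c,318,152,z),onz(c,317.5,30,z), onz(c,307,152,z),onz(c,330,152,z))
# walls: inner front/rear at top rim z .065 (u at v=152)
for u in (240,250,383,392): print(u,onz(c,u,150,.065))
crop(im[:,:,::-1],220,90,420,240,4,'pics/w6c.png')
E
```

```text
0.036 [ 0.57077723 -0.08185252  0.036     ] [0.56960618 0.03277559 0.036     ] [ 0.55914427 -0.08190243  0.036     ] [ 0.58346514 -0.08179808  0.036     ]
0.044 [ 0.57074958 -0.08138901  0.044     ] [0.56960288 0.03085636 0.044     ] [ 0.55935844 -0.08143789  0.044     ] [ 0.58317375 -0.0813357   0.044     ]
240 [ 0.49446825 -0.07859561  0.065     ]
250 [ 0.50424303 -0.07855384  0.065     ]
383 [ 0.63408293 -0.07799899  0.065     ]
392 [ 0.64285804 -0.07796149  0.065     ]
```

View pics/w6c.png

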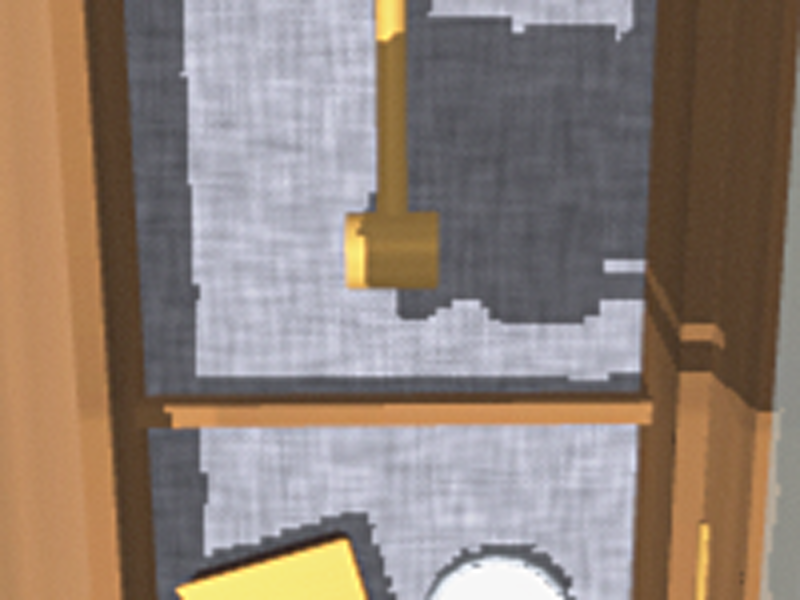

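Emit:
step_arm(series=[{"ax": 0,"ay": -4,"az": 0,"x": 0.001,"y": 0.02,"z": 0,"claw": 55},{"ax": 0,"ay": -8,"az": 0,"x": 0.002,"y": 0.04,"z": 0,"claw": 55},{"ax": 0,"ay": -12,"az": 0,"x": 0.004,"y": 0.059,"z": -0.02,"claw": 55},{"ax": 0,"ay": -12,"az": 0,"x": 0.004,"y": 0.059,"z": -0.06,"claw": 55},{"ax": 0,"ay": -12,"az": 0,"x": 0.004,"y": 0.059,"z": -0.1,"claw": 55},{"ax": 0,"ay": -12,"az": 0,"x": 0.004,"y": 0.059,"z": -0.14,"claw": 55},{"ax": 0,"ay": -12,"az": 0,"x": 0.004,"y": 0.059,"z": -0.17,"claw": 55},{"ax": 0,"ay": -12,"az": 0,"x": 0.004,"y": 0.059,"z": -0.19,"claw": 55},{"ax": 0,"ay": -12,"az": 0,"x": 0.004,"y": 0.059,"z": -0.19,"claw": 55}])

```text
time_s: 9.95
tool_pos: [0.5712, -0.0803, 0.0761]
tool_rot: [168.3, 0.1, 90.6]
force: [-0.6, 0.8, 0.5]
grip_width: 0.048
```

```bash
python3 - <<'E'
from h import *
o=status.get_obs(); print(o['time_s'],o['tool_pos'],o['tool_rot'],o['force'],o['grip_width'],o['qpos'])
c,s=look('side'); crop(s,220,120,420,300,4,'pics/sd7.png')
c,s=look('scene'); crop(s,200,120,380,300,4,'pics/sc7.png')
E
```

```text
9.95 [ 0.57123461 -0.0802823   0.07612793] [1.68349310e+02 1.49704546e-01 9.05556138e+01] [-0.5723449   0.80898874  0.45392564] 0.047979860615772925 [-27.24390786  10.29040078  36.29917834 115.15963287 -10.77114515
  45.39645669  15.39926288]
```

View pics/sd7.png

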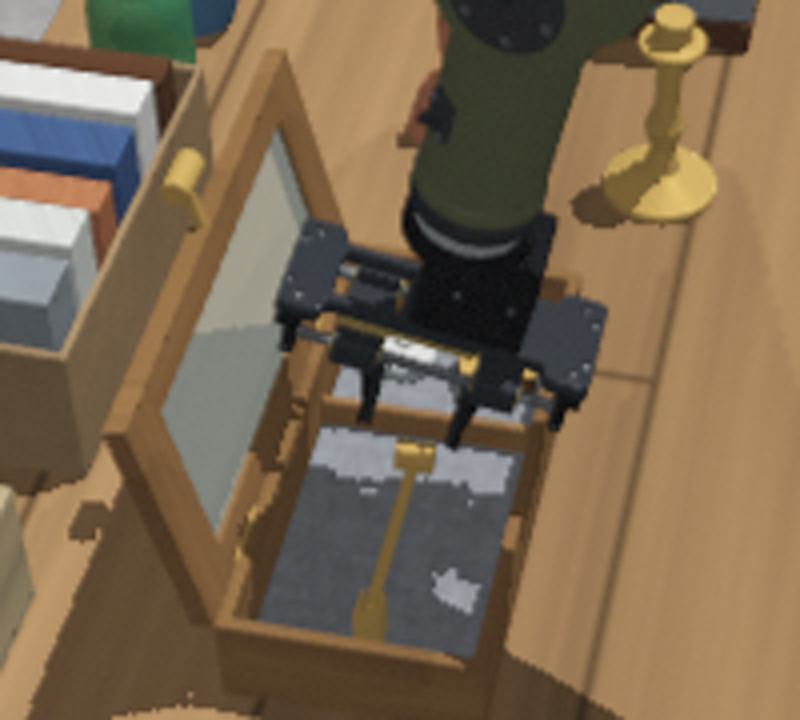

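View pics/sc7.png

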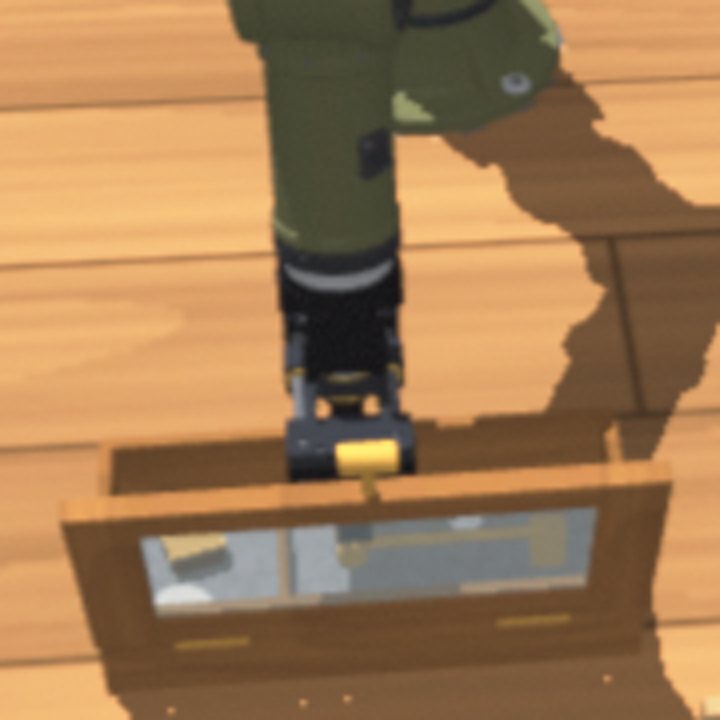

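Tilt and clearance look right. I'll lower to the knob, check forces, then grip.

Emit:
step_arm(series=[{"ax": 0,"ay": 0,"az": 0,"x": 0.001,"y": 0,"z": -0.015,"claw": 55},{"ax": 0,"ay": 0,"az": 0,"x": 0.001,"y": 0,"z": -0.03,"claw": 55},{"ax": 0,"ay": 0,"az": 0,"x": 0.001,"y": 0,"z": -0.04,"claw": 55},{"ax": 0,"ay": 0,"az": 0,"x": 0.001,"y": 0,"z": -0.045,"claw": 55},{"ax": 0,"ay": 0,"az": 0,"x": 0.001,"y": 0,"z": -0.045,"claw": 55}])

```text
time_s: 10.55
tool_pos: [0.574, -0.0804, 0.0329]
tool_rot: [168.1, 0.1, 90.5]
force: [0.5, 0.1, -0.4]
grip_width: 0.048
```

```bash
python3 - <<'E'
from h import *
o=status.get_obs(); print(o['time_s'],o['tool_pos'],o['tool_rot'],o['force'],o['grip_width'])
c,s=look('side'); crop(s,270,180,390,300,5,'pics/sd8.png')
E
```

```text
10.55 [ 0.57398163 -0.08040971  0.03290896] [1.68113703e+02 1.28437871e-01 9.05100842e+01] [ 0.4781783   0.10030199 -0.40215019] 0.047979590263253706
```

View pics/sd8.png

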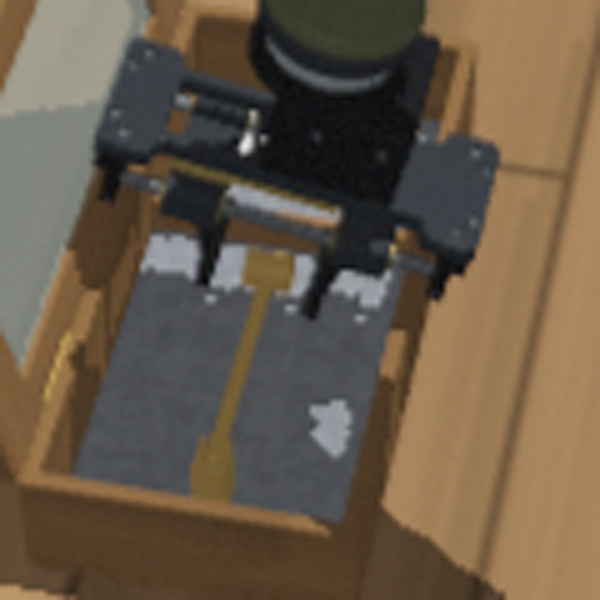

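The fingers straddle the knob. I'll go 4 mm lower and close.

Emit:
step_arm(series=[{"ax": 0,"ay": 0,"az": 0,"x": -0.001,"y": 0,"z": -0.004,"claw": 55},{"ax": 0,"ay": 0,"az": 0,"x": -0.001,"y": 0,"z": -0.004,"claw": 0},{"ax": 0,"ay": 0,"az": 0,"x": -0.001,"y": 0,"z": -0.004,"claw": 0},{"ax": 0,"ay": 0,"az": 0,"x": -0.001,"y": 0,"z": -0.004,"claw": 0},{"ax": 0,"ay": 0,"az": 0,"x": -0.001,"y": 0,"z": -0.004,"claw": 0},{"ax": 0,"ay": 0,"az": 0,"x": -0.001,"y": 0,"z": -0.004,"claw": 0}], squeeze=18)

```text
time_s: 11.2
tool_pos: [0.5722, -0.0804, 0.0297]
tool_rot: [168.2, 0.1, 90.5]
force: [-5.8, -0.3, 4.7]
grip_width: 0.0258
```

```bash
python3 - <<'E'
import numpy as np
p=lambda a:np.array([.125-.125*np.cos(a), .125*np.sin(a)])
for a in np.arange(0,1.85,.09): print(round(a,2),p(a).round(4))
print(p(1.78))
E
```

```text
0.0 [0. 0.]
0.09 [0.0005 0.0112]
0.18 [0.002  0.0224]
0.27 [0.0045 0.0333]
0.36 [0.008 0.044]
0.45 [0.0124 0.0544]
0.54 [0.0178 0.0643]
0.63 [0.024  0.0736]
0.72 [0.031  0.0824]
0.81 [0.0388 0.0905]
0.9 [0.0473 0.0979]
0.99 [0.0564 0.1045]
1.08 [0.0661 0.1102]
1.17 [0.0762 0.1151]
1.26 [0.0868 0.119 ]
1.35 [0.0976 0.122 ]
1.44 [0.1087 0.1239]
1.53 [0.1199 0.1249]
1.62 [0.1311 0.1248]
1.71 [0.1423 0.1238]
1.8 [0.1534 0.1217]
[0.15096013 0.12227458]
```

Emit:
step_arm(series=[{"ax": 0,"ay": 0,"az": 0,"x": 0,"y": 0.0005,"z": 0.011,"claw": 0},{"ax": 0,"ay": 0,"az": 0,"x": 0,"y": 0.002,"z": 0.022,"claw": 0},{"ax": 0,"ay": 0,"az": 0,"x": 0,"y": 0.0045,"z": 0.033,"claw": 0},{"ax": 0,"ay": 0,"az": 0,"x": 0,"y": 0.008,"z": 0.044,"claw": 0},{"ax": 0,"ay": 0,"az": 0,"x": 0,"y": 0.0125,"z": 0.054,"claw": 0},{"ax": 0,"ay": 0,"az": 0,"x": 0,"y": 0.018,"z": 0.064,"claw": 0},{"ax": 0,"ay": 0,"az": 0,"x": 0,"y": 0.024,"z": 0.0735,"claw": 0},{"ax": 0,"ay": 0,"az": 0,"x": 0,"y": 0.031,"z": 0.0825,"claw": 0},{"ax": 0,"ay": 0,"az": 0,"x": 0,"y": 0.039,"z": 0.0905,"claw": 0},{"ax": 0,"ay": 0,"az": 0,"x": 0,"y": 0.047,"z": 0.098,"claw": 0}])

```text
time_s: 12.2
tool_pos: [0.5715, -0.0325, 0.1279]
tool_rot: [168.3, 0.1, 90.5]
force: [-5.0, 1.7, -5.6]
grip_width: 0.0255
```

```bash
python3 - <<'E'
from h import *
o=status.get_obs(); print(o['time_s'],o['tool_pos'],o['tool_rot'],o['force'],o['grip_width'])
c,s=look('side'); crop(s,240,140,400,300,4,'pics/sd9.png')
E
```

```text
12.2 [ 0.57149226 -0.0324902   0.12785872] [1.68258954e+02 5.77368059e-02 9.05151844e+01] [-4.97898476  1.71712078 -5.57913186] 0.025494561067685512
```

View pics/sd9.png

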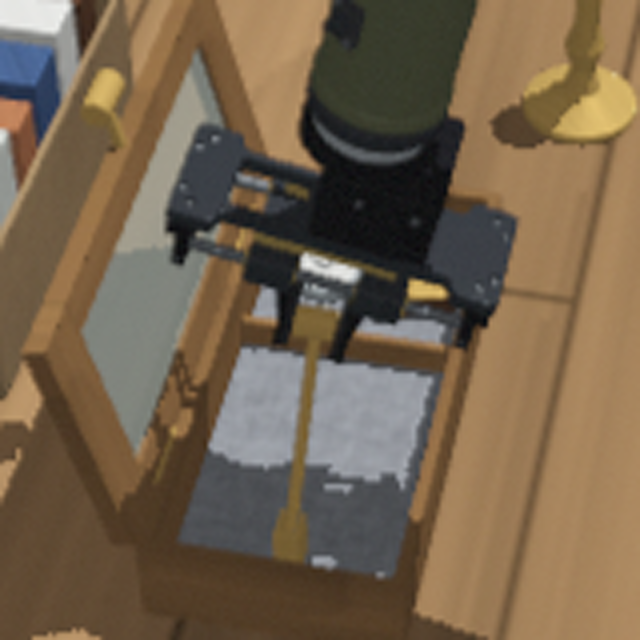

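The stay is rising with the gripper. On past upright.

Emit:
step_arm(series=[{"ax": 0,"ay": 0,"az": 0,"x": 0,"y": 0.009,"z": 0.0065,"claw": 0},{"ax": 0,"ay": 0,"az": 0,"x": 0,"y": 0.019,"z": 0.0125,"claw": 0},{"ax": 0,"ay": 0,"az": 0,"x": 0,"y": 0.029,"z": 0.017,"claw": 0},{"ax": 0,"ay": 0,"az": 0,"x": -0.0005,"y": 0.0395,"z": 0.021,"claw": 0},{"ax": 0,"ay": 0,"az": 0,"x": -0.0005,"y": 0.05,"z": 0.024,"claw": 0},{"ax": 0,"ay": 0,"az": 0,"x": -0.0005,"y": 0.0615,"z": 0.026,"claw": 0},{"ax": 0,"ay": 0,"az": 0,"x": -0.0005,"y": 0.0725,"z": 0.027,"claw": 0},{"ax": 0,"ay": 0,"az": 0,"x": -0.001,"y": 0.084,"z": 0.027,"claw": 0},{"ax": 0,"ay": 0,"az": 0,"x": -0.001,"y": 0.095,"z": 0.026,"claw": 0},{"ax": 0,"ay": 0,"az": 0,"x": -0.001,"y": 0.102,"z": 0.0245,"claw": 0},{"ax": 0,"ay": 0,"az": 0,"x": -0.001,"y": 0.105,"z": 0.024,"claw": 0},{"ax": 0,"ay": 0,"az": 0,"x": -0.001,"y": 0.105,"z": 0.024,"claw": 0}])

```text
time_s: 13.45
tool_pos: [0.5704, 0.0725, 0.1519]
tool_rot: [168.3, 0.1, 90.5]
force: [-9.4, -0.5, 1.0]
grip_width: 0.0257
```

```bash
python3 - <<'E'
from h import *
o=status.get_obs(); print(o['time_s'],o['tool_pos'],o['tool_rot'],o['force'],o['grip_width'])
c,s=look('side'); crop(s,220,140,400,320,4,'pics/sd10.png')
E
```

```text
13.45 [0.57038177 0.07246939 0.1518563 ] [1.68281655e+02 1.03968252e-01 9.05453345e+01] [-9.3953154  -0.46930559  1.02738836] 0.02571306511817816
```

View pics/sd10.png

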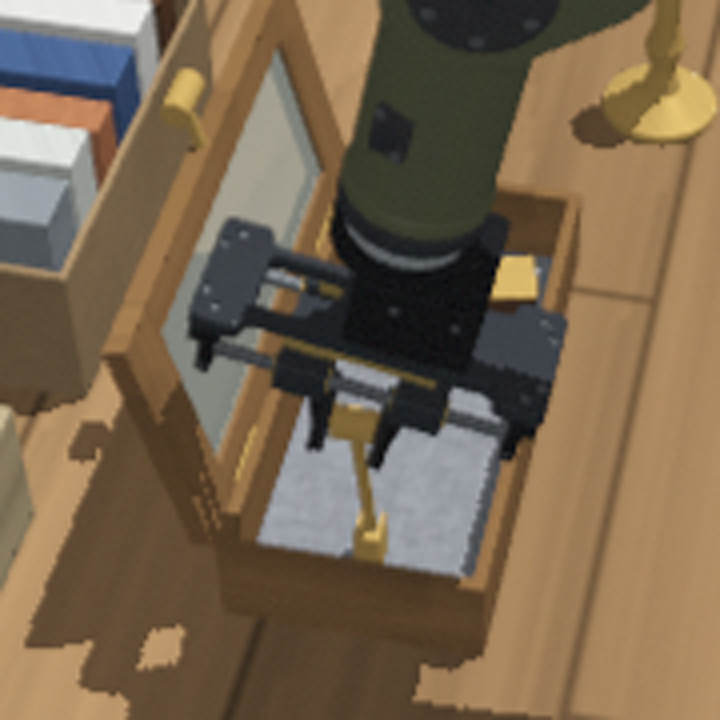

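The stay is at its stop (y travel 153 mm). I'll open and rise.

Emit:
step_arm(series=[{"ax": 0,"ay": 0,"az": 0,"x": -0.001,"y": 0.001,"z": 0,"claw": 0},{"ax": 0,"ay": 0,"az": 0,"x": -0.001,"y": 0.001,"z": 0,"claw": 60},{"ax": 0,"ay": 0,"az": 0,"x": -0.001,"y": 0.001,"z": 0,"claw": 60},{"ax": 0,"ay": 0,"az": 0,"x": -0.001,"y": 0.001,"z": 0,"claw": 60},{"ax": 0,"ay": 0,"az": 0,"x": -0.001,"y": 0.001,"z": 0.01,"claw": 60},{"ax": 0,"ay": 0,"az": 0,"x": -0.001,"y": 0.001,"z": 0.03,"claw": 60},{"ax": 0,"ay": 0,"az": 0,"x": -0.001,"y": 0.001,"z": 0.06,"claw": 60},{"ax": 0,"ay": 4,"az": 0,"x": -0.001,"y": 0.001,"z": 0.1,"claw": 60},{"ax": 0,"ay": 8,"az": 0,"x": -0.001,"y": 0.001,"z": 0.14,"claw": 60},{"ax": 0,"ay": 11.8,"az": 0,"x": -0.001,"y": 0.001,"z": 0.18,"claw": 60}])

```text
time_s: 14.5
tool_pos: [0.5724, 0.0728, 0.336]
tool_rot: [179.7, -0.1, 90.6]
force: [0.3, -0.2, -0.4]
grip_width: 0.052
```

```bash
python3 - <<'E'
from h import *
o=status.get_obs(); print(o['time_s'],o['tool_pos'],o['tool_rot'],o['force'],o['grip_width'])
c,s=look('side','pics/sdf11.png'); crop(s,220,120,420,300,4,'pics/sd11.png')
c,s=look('scene'); crop(s,200,120,380,300,4,'pics/sc11.png')
E
```

```text
14.5 [0.57239195 0.07282708 0.33598322] [ 1.79698253e+02 -8.17960567e-02  9.05522457e+01] [ 0.25809075 -0.2250615  -0.43757539] 0.051994962803753625
```

View pics/sd11.png

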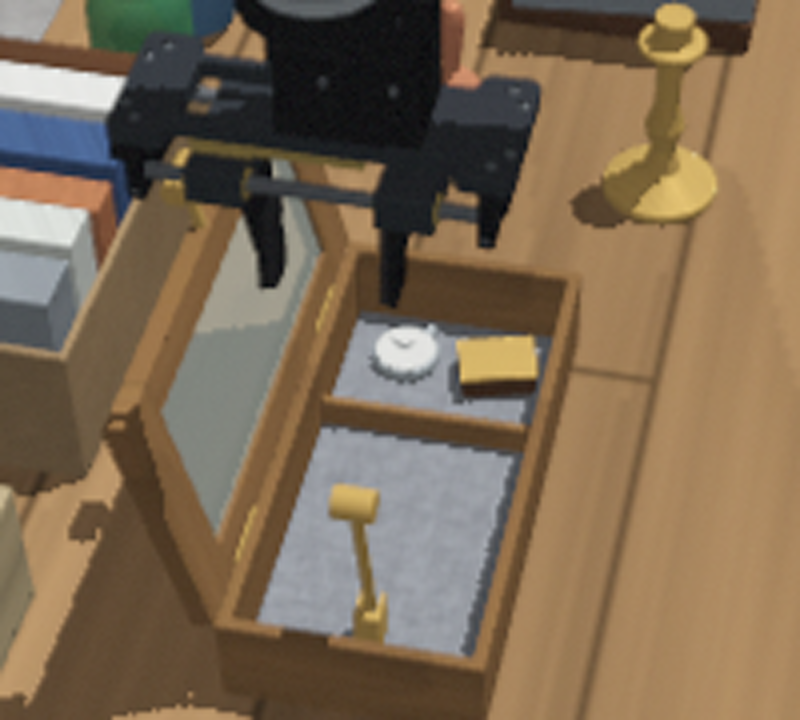

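View pics/sc11.png

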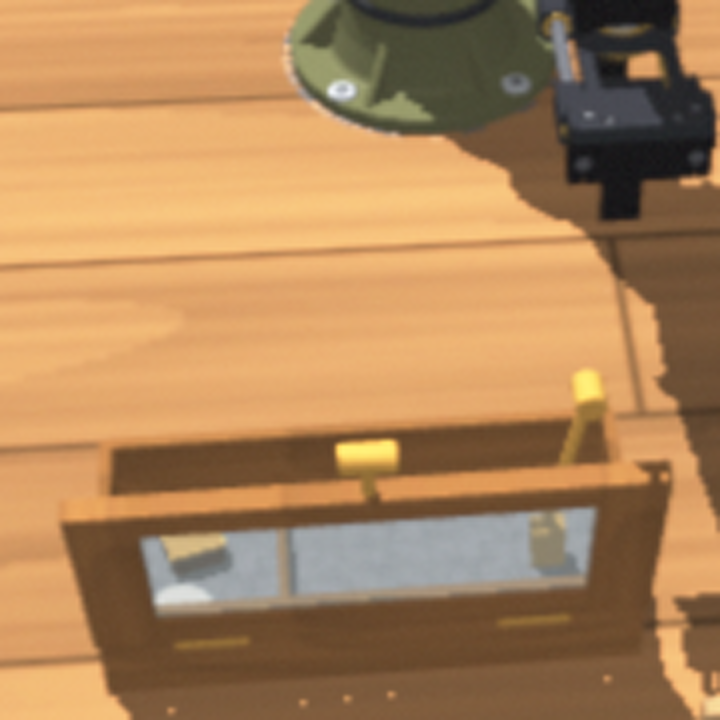

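The stay stands by itself and the lid is back. I'll turn back and go over the pull.

Emit:
step_arm(series=[{"ax": 0,"ay": 0,"az": 8,"x": 0,"y": -0.02,"z": 0,"claw": 80},{"ax": 0,"ay": 0,"az": 16,"x": 0,"y": -0.045,"z": 0,"claw": 80},{"ax": 0,"ay": 0,"az": 24,"x": 0.015,"y": -0.07,"z": 0,"claw": 80},{"ax": 0,"ay": 0,"az": 32,"x": 0.03,"y": -0.095,"z": 0,"claw": 80},{"ax": 0,"ay": 0,"az": 40,"x": 0.045,"y": -0.12,"z": 0,"claw": 80},{"ax": 0,"ay": 0,"az": 48,"x": 0.06,"y": -0.144,"z": 0,"claw": 80},{"ax": 0,"ay": 0,"az": 56,"x": 0.075,"y": -0.144,"z": 0,"claw": 80},{"ax": 0,"ay": 0,"az": 64,"x": 0.09,"y": -0.144,"z": 0,"claw": 80},{"ax": 0,"ay": 0,"az": 72,"x": 0.105,"y": -0.144,"z": 0,"claw": 80},{"ax": 0,"ay": 0,"az": 80,"x": 0.12,"y": -0.144,"z": 0,"claw": 80},{"ax": 0,"ay": 0,"az": 88,"x": 0.129,"y": -0.144,"z": 0,"claw": 80},{"ax": 0,"ay": 0,"az": 90,"x": 0.129,"y": -0.144,"z": 0,"claw": 80}])

```text
time_s: 15.8
tool_pos: [0.7023, -0.0711, 0.3321]
tool_rot: [179.8, 0.1, -179.2]
force: [-0.2, -0.6, -0.6]
grip_width: 0.0691
```

Emit:
step_arm(series=[{"ax": 0,"ay": 0,"az": 0,"x": 0,"y": 0,"z": 0,"claw": 80},{"ax": 0,"ay": 0,"az": 0,"x": 0,"y": 0,"z": 0,"claw": 80}])

```text
time_s: 16.0
tool_pos: [0.701, -0.0714, 0.3327]
tool_rot: [179.8, 0.1, -179.5]
force: [0.3, -0.3, 0.5]
grip_width: 0.0694
```

```bash
python3 - <<'E'
from h import *
o=status.get_obs(); print(o['time_s'],o['tool_pos'],o['tool_rot'],o['force'],o['grip_width'])
c,s=look('side','pics/sdf12.png'); crop(s,220,80,420,260,4,'pics/sd12.png')
S,s=look('scene'); crop(s,200,120,380,300,4,'pics/sc12.png')
D=cam('side')
print(proj(D,(.701,-.071,.254)),proj(S,(.701,-.071,.254)))
E
```

```text
16.0 [ 0.70102454 -0.07141983  0.33274421] [ 1.79808341e+02  8.07643054e-02 -1.79538509e+02] [ 0.31678652 -0.34609954  0.53837251] 0.06939732164041777
[265.29091773 163.7063617 ] [290.3714653  234.45704318]
```

View pics/sd12.png

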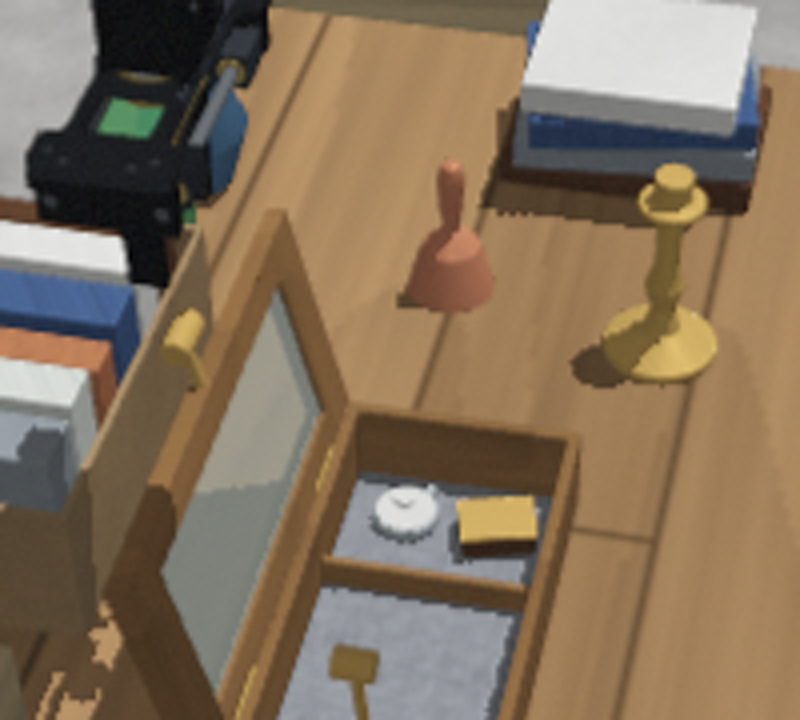

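View pics/sc12.png

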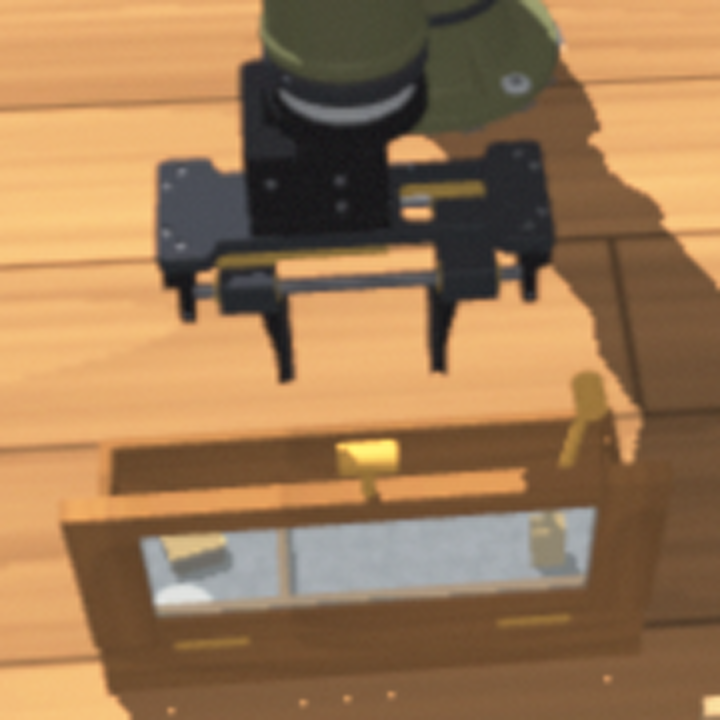

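Emit:
step_arm(series=[{"ax": 0,"ay": 0,"az": 0,"x": 0,"y": 0.001,"z": -0.025,"claw": 80},{"ax": 0,"ay": 0,"az": 0,"x": 0,"y": 0.001,"z": -0.05,"claw": 80},{"ax": 0,"ay": 0,"az": 0,"x": 0,"y": 0.001,"z": -0.075,"claw": 80},{"ax": 0,"ay": 0,"az": 0,"x": 0,"y": 0.001,"z": -0.089,"claw": 80},{"ax": 0,"ay": 0,"az": 0,"x": 0,"y": 0.001,"z": -0.089,"claw": 0},{"ax": 0,"ay": 0,"az": 0,"x": 0,"y": 0.001,"z": -0.089,"claw": 0},{"ax": 0,"ay": 0,"az": 0,"x": 0,"y": 0.001,"z": -0.089,"claw": 0},{"ax": 0,"ay": 0,"az": 0,"x": 0,"y": 0.001,"z": -0.089,"claw": 0},{"ax": 0,"ay": 0,"az": 0,"x": 0,"y": 0.001,"z": -0.089,"claw": 0},{"ax": 0,"ay": 0,"az": 0,"x": 0,"y": 0.001,"z": -0.089,"claw": 0}], squeeze=25)

```text
time_s: 17.1
tool_pos: [0.7011, -0.0709, 0.2438]
tool_rot: [179.8, 0.1, -179.5]
force: [0.1, -0.1, 1.4]
grip_width: 0.0319
```

```bash
python3 - <<'E'
from h import *
o=status.get_obs(); print(o['time_s'],o['tool_pos'],o['tool_rot'],o['force'],o['grip_width'])
c,s=look('side'); crop(s,220,80,420,260,4,'pics/sd13.png')
p=lambda a:np.array([.195-.195*np.cos(a)+.007*np.sin(a), .195*np.sin(a)+.007*np.cos(a)-.007])
for a in np.arange(1.80,.9,-.06): print(round(a,2),(p(a)-p(1.8)).round(4))
for a in (1.04,.98,.95,.92): print(a,(p(a)-p(1.8)).round(4))
E
```

```text
17.1 [ 0.70110747 -0.07088471  0.24382805] [ 1.79835475e+02  7.43397093e-02 -1.79489862e+02] [ 0.06198112 -0.11834901  1.37389699] 0.03187807406818022
1.8 [0. 0.]
1.74 [-0.0114  0.0027]
1.68 [-0.0229  0.0048]
1.62 [-0.0345  0.0061]
1.56 [-0.0462  0.0068]
1.5 [-0.0579  0.0067]
1.44 [-0.0696  0.0059]
1.38 [-0.0812  0.0045]
1.32 [-0.0927  0.0023]
1.26 [-0.1041 -0.0005]
1.2 [-0.1153 -0.004 ]
1.14 [-0.1262 -0.0082]
1.08 [-0.1369 -0.013 ]
1.02 [-0.1472 -0.0185]
0.96 [-0.1572 -0.0246]
0.9 [-0.1669 -0.0312]
1.04 [-0.1438 -0.0166]
0.98 [-0.1539 -0.0225]
0.95 [-0.1589 -0.0256]
0.92 [-0.1637 -0.0289]
```

View pics/sd13.png

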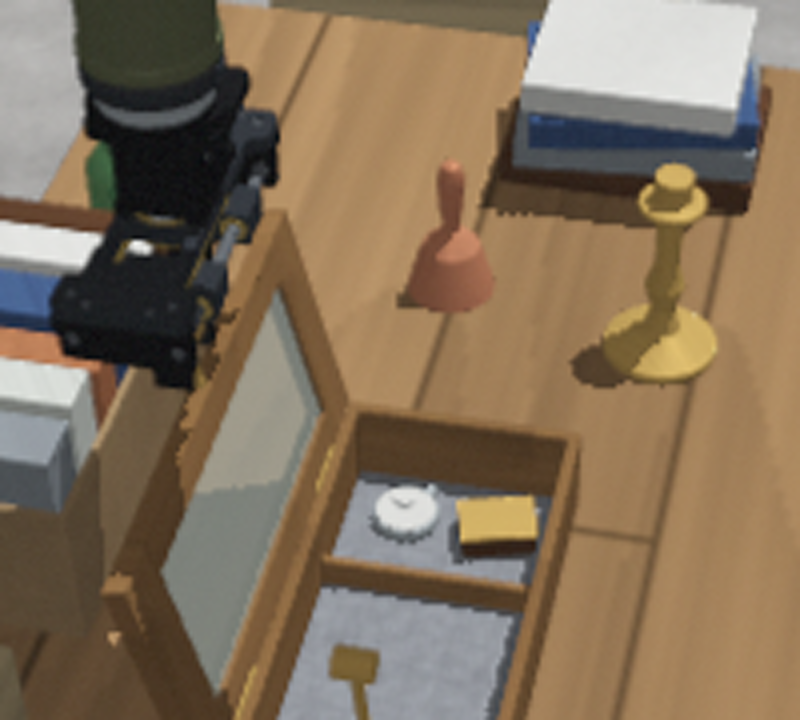

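Gripped at 31.9 mm. Lowering follows the arc in small steps.

Emit:
step_arm(series=[{"ax": 0,"ay": 0,"az": 0,"x": -0.0115,"y": 0,"z": 0.0025,"claw": 0},{"ax": 0,"ay": 0,"az": 0,"x": -0.023,"y": 0,"z": 0.005,"claw": 0},{"ax": 0,"ay": 0,"az": 0,"x": -0.0345,"y": -0.0005,"z": 0.006,"claw": 0},{"ax": 0,"ay": 0,"az": 0,"x": -0.046,"y": -0.0005,"z": 0.007,"claw": 0},{"ax": 0,"ay": 0,"az": 0,"x": -0.058,"y": -0.0005,"z": 0.0065,"claw": 0},{"ax": 0,"ay": 0,"az": 0,"x": -0.0695,"y": -0.0005,"z": 0.006,"claw": 0},{"ax": 0,"ay": 0,"az": 0,"x": -0.081,"y": -0.001,"z": 0.0045,"claw": 0},{"ax": 0,"ay": 0,"az": 0,"x": -0.0925,"y": -0.001,"z": 0.0025,"claw": 0},{"ax": 0,"ay": 0,"az": 0,"x": -0.104,"y": -0.001,"z": -0.0005,"claw": 0},{"ax": 0,"ay": 0,"az": 0,"x": -0.115,"y": -0.001,"z": -0.004,"claw": 0},{"ax": 0,"ay": 0,"az": 0,"x": -0.126,"y": -0.0015,"z": -0.008,"claw": 0},{"ax": 0,"ay": 0,"az": 0,"x": -0.137,"y": -0.0015,"z": -0.013,"claw": 0}])

```text
time_s: 18.35
tool_pos: [0.564, -0.0727, 0.2306]
tool_rot: [179.8, 0.1, -179.5]
force: [1.3, -1.0, -1.5]
grip_width: 0.0317
```

```bash
python3 - <<'E'
from h import *
o=status.get_obs(); print(o['time_s'],o['tool_pos'],o['tool_rot'],o['force'],o['grip_width'])
c,s=look('side'); crop(s,240,140,400,300,4,'pics/sd14.png')
E
```

```text
18.35 [ 0.56395616 -0.07271237  0.2306216 ] [ 1.79843526e+02  1.25553521e-01 -1.79509659e+02] [ 1.3001748  -0.98807681 -1.54031779] 0.03165980762964972
```

View pics/sd14.png

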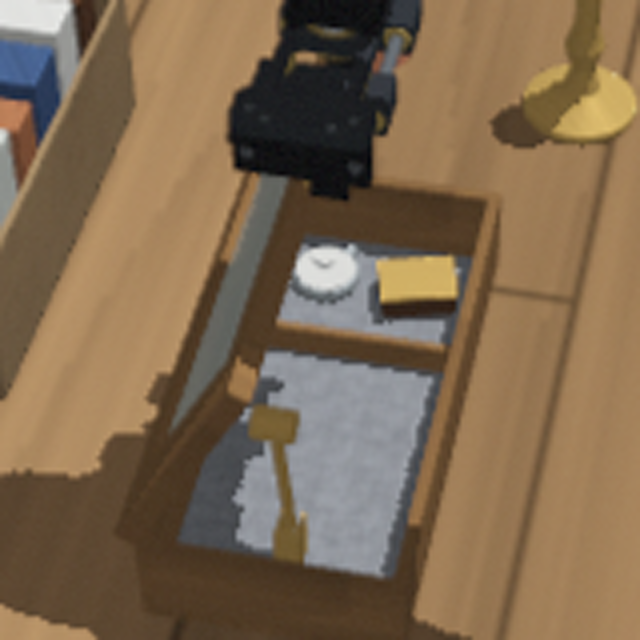

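Emit:
step_arm(series=[{"ax": 0,"ay": 0,"az": 0,"x": -0.0035,"y": 0,"z": -0.002,"claw": 0},{"ax": 0,"ay": 0,"az": 0,"x": -0.007,"y": 0,"z": -0.0035,"claw": 0},{"ax": 0,"ay": 0,"az": 0,"x": -0.0105,"y": 0,"z": -0.0055,"claw": 0},{"ax": 0,"ay": 0,"az": 0,"x": -0.0135,"y": 0,"z": -0.0075,"claw": 0},{"ax": 0,"ay": 0,"az": 0,"x": -0.0155,"y": 0,"z": -0.0085,"claw": 0},{"ax": 0,"ay": 0,"az": 0,"x": -0.0155,"y": 0,"z": -0.0085,"claw": 0}])

```text
time_s: 19.0
tool_pos: [0.5478, -0.0729, 0.2216]
tool_rot: [179.9, -0.0, -179.5]
force: [-2.1, -5.1, 3.4]
grip_width: 0.0317
```

```bash
python3 - <<'E'
from h import *
o=status.get_obs(); print(o['time_s'],o['tool_pos'],o['tool_rot'],o['force'],o['grip_width'])
c,s=look('side'); crop(s,240,140,400,300,4,'pics/sd15.png')
E
```

```text
19.0 [ 0.54782511 -0.07285529  0.22156251] [ 1.79856904e+02 -2.84087151e-02 -1.79518858e+02] [-2.09043901 -5.06941104  3.3700289 ] 0.031696642029694015
```

View pics/sd15.png

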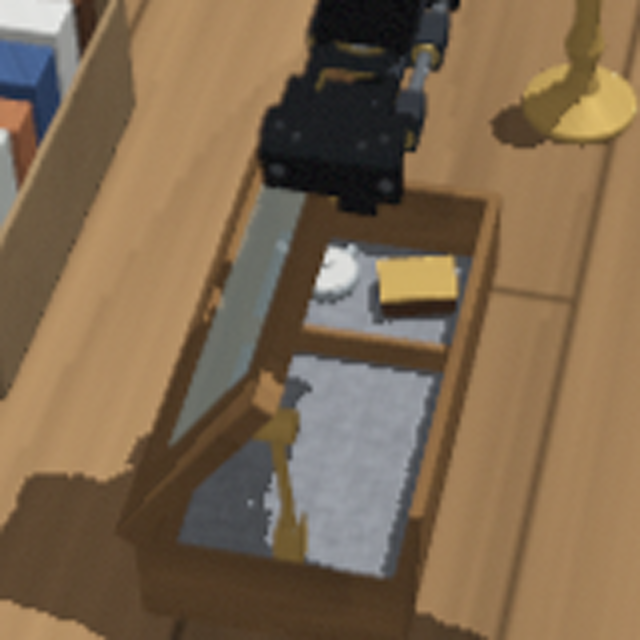

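The force reversed (+3.4 N), so the lid is resting on the knob at about 0.98. I'll ease off a touch, open, and rise straight up.

Emit:
step_arm(series=[{"ax": 0,"ay": 0,"az": 0,"x": 0.0005,"y": 0,"z": 0.0005,"claw": 0},{"ax": 0,"ay": 0,"az": 0,"x": 0.0005,"y": 0,"z": 0.0005,"claw": 80},{"ax": 0,"ay": 0,"az": 0,"x": 0.0005,"y": 0,"z": 0.0005,"claw": 80},{"ax": 0,"ay": 0,"az": 0,"x": 0.0005,"y": 0,"z": 0.0005,"claw": 80},{"ax": 0,"ay": 0,"az": 0,"x": 0.0005,"y": 0,"z": 0.0005,"claw": 80},{"ax": 0,"ay": 0,"az": 0,"x": -0.005,"y": 0,"z": 0.015,"claw": 80},{"ax": 0,"ay": 0,"az": 0,"x": -0.01,"y": 0,"z": 0.04,"claw": 80},{"ax": 0,"ay": 0,"az": 0,"x": -0.02,"y": 0,"z": 0.08,"claw": 80},{"ax": 0,"ay": 0,"az": 0,"x": -0.04,"y": 0,"z": 0.12,"claw": 80},{"ax": 0,"ay": 0,"az": 0,"x": -0.04,"y": 0,"z": 0.12,"claw": 80}])

```text
time_s: 20.05
tool_pos: [0.509, -0.0728, 0.349]
tool_rot: [179.7, 0.6, -179.5]
force: [0.1, 0.2, -0.0]
grip_width: 0.0696
```

```bash
python3 - <<'E'
from h import *
o=status.get_obs(); print(o['time_s'],o['tool_pos'],o['tool_rot'],o['force'],o['grip_width'])
D,s=look('side','pics/sdf16.png'); crop(s,240,140,400,300,4,'pics/sd16.png')
S,s=look('scene','pics/scf16.png'); crop(s,200,160,360,320,4,'pics/sc16.png')
p=lambda a:(.65-.195*np.cos(a)+.007*np.sin(a),-.072,.0655+.195*np.sin(a)+.007*np.cos(a))
for a in(.9,.98,1.05): print(a,proj(D,p(a)),proj(S,p(a)))
E
```

```text
20.05 [ 0.50904482 -0.0727807   0.3490239 ] [ 179.71741763    0.63444775 -179.52300869] [ 0.14111267  0.18065262 -0.00852548] 0.0696160196817941
0.9 [336.63545443 184.05247041] [287.2116709  193.00559835]
0.98 [331.0927457  180.37741188] [287.29963515 193.97490402]
1.05 [325.98116441 177.3954361 ] [287.40222035 195.26955519]
```

View pics/sd16.png

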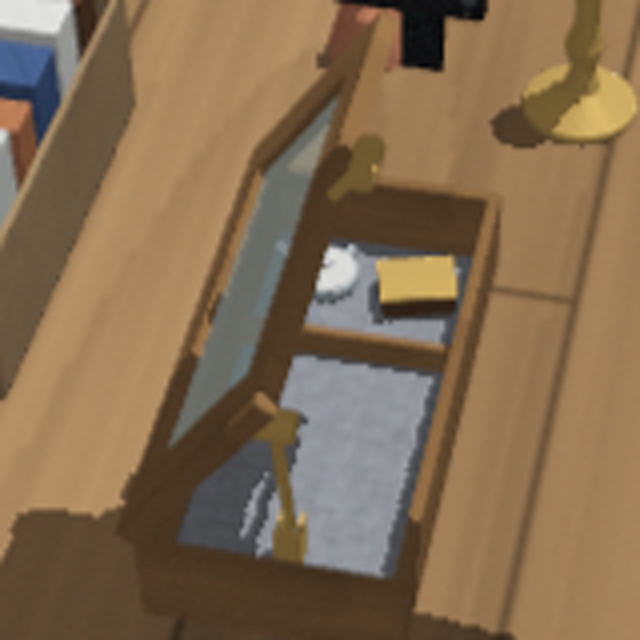

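View pics/scf16.png

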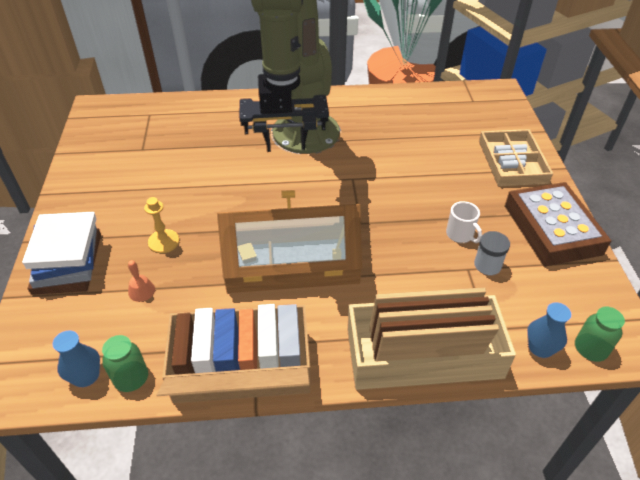

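View pics/sdf16.png

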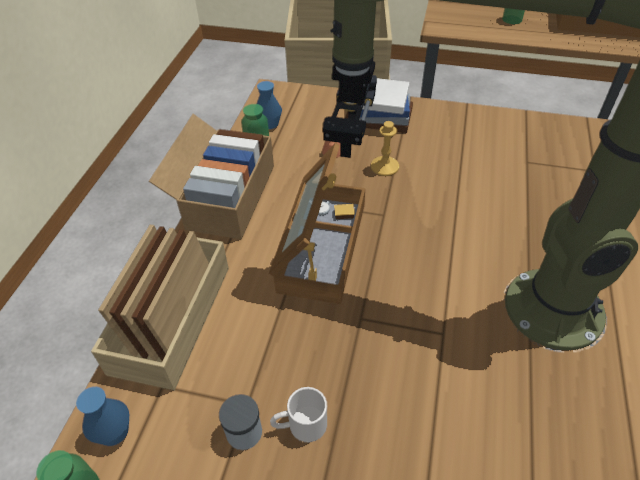

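The lid rests at about 0.98 rad: the pull is seen at (331,179), and (331.1,180.4) is predicted for 0.98. The stay still stands, the goods haven't moved, and the gripper is clear.

```bash
python3 - <<'E'
from cell import workorder
print(workorder.sign_off())
E
```

```text
the job is handed in; nothing more can be done
None
```

The display case is propped open: the lid rests half open on the stay's knob, and I handed the job in at about 20 s of the 72 s allowed. The hand-in reports no verdict, so this rests on my own checks.

- **What I did:** I lifted the lid by its pull to its hinge stops and let go. I flipped the stay up past upright with the gripper tilted 12° to keep it clear of the lid. Then I took the pull again, lowered the lid along its arc at about 0.6 rad/s or slower, and released it once the wrist force showed the knob carrying it.
- **Lid:** in the last side picture the pull was at (331, 179). The position predicted for 0.98 rad was (331.1, 180.4).
- **Stay:** it stood against its stop under the lid's left side bar. I judged this by eye and from the 153 mm of travel, not as a measured angle.
- **Goods:** watch, snuffbox, candlestick, mug, bell and tin looked unmoved, also by eye.
- **Robot:** the gripper was open and clear of everything, with near-zero wrist force. The highest wrist force in the readings was about 10 N.

The only failure was that my first two move calls were refused because the rows lacked some fields. Nothing moved, and I sent them again in full. No checks disagreed beyond about 2–3 mm between camera views.

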